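# Tighten the steriliser lid by one turn of its hand wheel

## Robot

A 7-joint arm with a two-finger parallel gripper is mounted at the origin on the work surface. World frame = base frame: x ahead of the robot, y to its left, z up, the work surface at z = 0. Lengths are in m, angles in rad, forces in N, time in s.
With the tool pointing down it reaches from about 0.425 to 0.875 m from the base axis. Payload 4.7 kg.
Tool frame: the origin (TCP) lies at the very end of the fingers, on their centre line; the grasp point (between the pads) lies 19 mm behind it; z points along the fingers, y is the direction in which the jaws open and shut (so a half turn about z gives the same grasp; the last joint's range is limited). The gripper opens to 87 mm and grips with 3 to 60 N. Pads are 19 mm wide; open, the fingers measure 117 mm over their backs; the gripper's body (75 mm by 190 mm) begins 51 mm behind the grasp point.
Start: joints at [1.139, 0.321, -0.07, 1.45, 0.023, 1.371, -0.057], TCP at [0.28, -0.587, 0.223] pointing down, gripper open.
Joint ranges: [-2.86, 2.86], [-0.3, 2.09], [-1.38, 1.24], [0.06, 2.45], [-1.56, 4.7], [0.09, 2.05], [-2.69, 2.69]. Speed limits (rad/s): [2.57, 2.57, 3.14, 3.14, 3.14, 3.14, 3.14].

## Interface

Orientations are given as a rotation vector (axis times angle).
In Python, from bench import ctrl, get_image, camera_info gives the robot as it stands.
- The arm moves only by the tool carry_out, never from a script. Its argument "commands" is a list of rows, each an object of numbers: "tx", "ty", "tz": the shift along the tool's x, y, z in m; "rx", "ry", "rz": the turn, a rotation vector about the tool's x, y, z in rad; "jaw": the opening, from 0 (shut) to 1 (fully open). In form: [{"tx": .., "ty": .., "tz": .., "rx": .., "ry": .., "rz": .., "jaw": ..}, ...]. A call has 1 to 12 rows; each row is the pose to reach, as a shift and turn from the pose commanded when the call began, along the tool's axes at that moment; what a row does not reach only later rows make up. A row lasts 1/8 s, in which the tool goes at most 62.5 mm and 10.7 degrees, less where a joint would pass 70% of its speed; a pose out of reach is approached as far as the arm can. A call with a gripper value outside its range is refused whole. The fingers move at their own pace and stop on an object; "grip_force" is the grip in N (left out, the last holds). Time passes only in rows, so rows that repeat a pose let the fingers close. It gives the time, the measured TCP pose, the force and the opening at its end, in the units of the state.
- ctrl.get_state(): the state, without advancing time (a new reading comes with each control period).
- get_image(name): name is "scene" or "top" or "wrist"; returns the picture (480x640x3 uint8, red, green, blue); there is no depth.
- camera_info(name): a dict with "intrinsics" (3x3 intrinsics, pixels), "k1" (the pictures are not rectified: a ray, as slopes to the right and down, at radius r is drawn at 1 + k1 r^2 times it, then the intrinsics apply), "R" (3x3) and "t" (3): a world point X has camera coordinates R X + t. Camera axes: x right, y down, z forward; pixel columns grow to the right and rows downward; lengths in m; the calibration is good to about 2 mm. A picture is of the moment at which its call begins: read the wrist's pose just before it. camera_info takes no time and is no camera call; for the wrist camera it gives the pose at the moment of the call.
- ctrl.close_job(): hands the job in, once; it reports no verdict.
The state is a dict: "time": time; "joint_positions": joint angles; "qd": joint speeds; "joint_torque": joint torques, N m; "position": TCP position; "tool_rot": TCP orientation; "ft_force": force on the tool from outside, world axes, zero at the start; "torque": the same for the moment, N m; "grip_width": opening from 0.0 (shut) to 1.0 (fully open).
Only numpy, scipy, OpenCV 4.12 (cv2) and the standard library are available. Lean on these libraries where they do the work, as an engineer would, in place of code of your own. Each camera call takes 0.05 s, during which the arm holds its last target.

## Task

The lid of the bench steriliser is only finger-tight. Push its red hand wheel round clockwise (seen from above) by its yellow upright handle through exactly one full turn, so that the handle ends where it began and the gasket is squeezed just enough. Only push the handle with the fingers, do not grip it or force it, leave everything else on the bench alone, and finish with the hand clear.

Things in the scene. Friction and masses are not known exactly. Their poses are not given: they have to be found in the camera images.
- steriliser: Steel bench steriliser (a pot 230 mm wide with an aluminium lid 250 mm wide), fixed to the bench for this job. Origin on the bench under its centre, z up. A steel yoke bar (24 mm wide, 290 mm long along the body's y, top 227 mm above the bench) crosses over the lid; the wheel turns above it. Nothing else of it stands above 235 mm.
- wheel (a joint): Turn of the red hand wheel in rad about the upright screw; grows clockwise seen from above. It starts anywhere between 0 and 4.5; one full turn adds 6.283. Stiff (about 0.35 N m, some 4.5 N at the handle), it stays where it is left and does not spin on. The wheel, with the lid, sinks 2.5 mm a turn.
- hub (a point): Point on the wheel's upright axis, on top of its hub, about 264 mm above the bench. The rim is a round bar 16 mm thick on a circle of 82 mm radius with three spokes, its top about 258 mm above the bench (6 mm below this point).
- handle (a point): Centre of the yellow upright revolving handle, a free-turning grip 26 mm in diameter and 60 mm tall that stands on the rim at the end of a spoke, its axis 78 mm from the wheel's axis. This point is half way up it, about 293 mm above the bench: the grip reaches 30 mm above and 30 mm below it. It goes round with the wheel.
- grip: The same yellow revolving handle as a part (origin at the middle of its foot, 30 mm below handle); it spins freely about its own axis.
- foam_block: White block 120 x 90 x 50 mm with two holes, loose; origin under its centre. Leave alone.
- tube: Clear 27 mm tube with a blue cap, 116 mm tall, standing in the white block; origin at its foot. Leave alone.
- tip_rack: Blue and white pipette tip rack 122 x 85 x 64 mm, loose; origin under its centre. Leave alone.
- reagent_bottle: Glass bottle 68 mm wide, 140 mm tall with a blue cap, loose; origin under its centre. Leave alone.
- sample_box: Card freezer box 133 x 133 x 55 mm, loose; origin under its centre. Leave alone.
- petri_dishes: Stack of three petri dishes, 90 mm wide, 45 mm tall, loose; origin under its centre. Leave alone.
- timer: White lab timer 70 mm wide, 62 mm tall, loose; origin under its centre. Leave alone.

How it is judged:
By the outcome, as a careful person would: the job done as asked, in the order asked, and still so for the second after the job is handed in, with the robot touching nothing.
It also fails if it takes over 54 s, if anything falls off the work surface, if the arm or the gripper's body presses on something with over 40 N, if the wrist force passes 120 N, or if a joint passes its speed limit or range.

## Working session

There is one attempt and no reset: what is moved stays moved. The work goes in short steps, Python scripts to look and compute and a tool call to move; the robot and the scene stay as the last step left them, time stands still between calls to the robot, and variables do not carry over. Pictures are saved under pics/ and viewed, and the job is handed in when it is done.

Besides the shell and the picture viewer there is one more tool, called after "Call:" as a command line: name --argument value ..., lists and objects as JSON in quotes. carry_out: Moves the arm, as the interface text tells. Its arguments: {"type":"object","properties":{"commands":{"type":"array"},"grip_force":{"type":"number"}},"required":["commands"]}

```bash
mkdir -p pics; ls
python3 - <<'E'
from bench import ctrl,get_image,camera_info
import cv2
s=ctrl.get_state()
for k in s: print(k,s[k])
for n in("scene","top"):
    print(n,camera_info(n))
    cv2.imwrite(f"pics/{n}0.png",get_image(n)[:,:,::-1])
E
```

```text
pics
time 0.0
joint_positions [ 1.13910615  0.32183038 -0.07009163  1.45166958  0.02257989  1.37076691
 -0.05688815]
qd [ 1.49081598e-03 -5.39498847e-04  2.23625449e-03 -3.90877967e-04
  9.78547706e-05  1.23131883e-04  4.56200938e-04]
joint_torque [-4.82697978e-04 -4.91293001e+01 -4.04104041e-01 -3.12528241e+01
 -6.39620307e-02  4.38182498e-02  1.82940507e-04]
position [ 0.27999328 -0.586003    0.22145947]
tool_rot [-3.06208132e+00 -6.94127376e-01  7.68613277e-04]
ft_force [-0.57968203 -0.21814563 -1.26667639]
torque [-0.04172426 -0.09728004  0.08899518]
grip_width 1.000777630442603
scene {'intrinsics': array([[612.22603751,   0.        , 315.14061954],
       [  0.        , 612.22603751, 230.93051568],
       [  0.        ,   0.        ,   1.        ]]), 'k1': 0.006910971408625515, 'R': array([[-0.6080045 ,  0.79392424,  0.00385191],
       [ 0.5826004 ,  0.44945358, -0.67717668],
       [-0.53935823, -0.40948234, -0.73581037]]), 't': array([ 0.34812893, -0.23109746,  1.90337675])}
top {'intrinsics': array([[452.08371634,   0.        , 329.02748056],
       [  0.        , 452.08371634, 235.10560597],
       [  0.        ,   0.        ,   1.        ]]), 'k1': -0.033761360518694675, 'R': array([[ 0.02237274, -0.99968833, -0.01107745],
       [-0.98787735, -0.02040318, -0.15388973],
       [ 0.15361575,  0.0143861 , -0.98802593]]), 't': array([0.02140549, 0.60494386, 1.07817892])}
```

View pics/scene0.png

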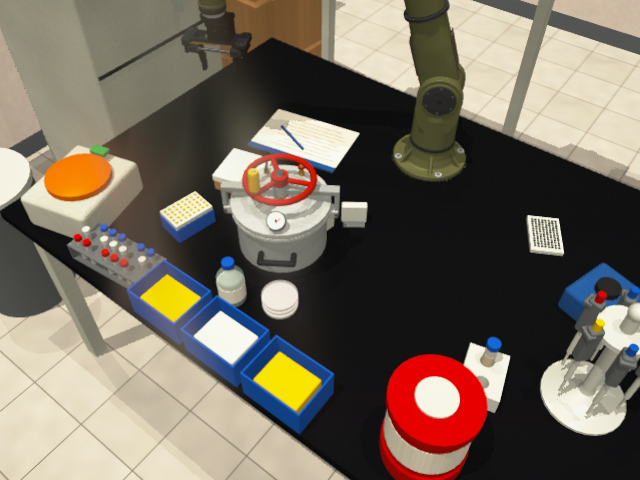

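View pics/top0.png

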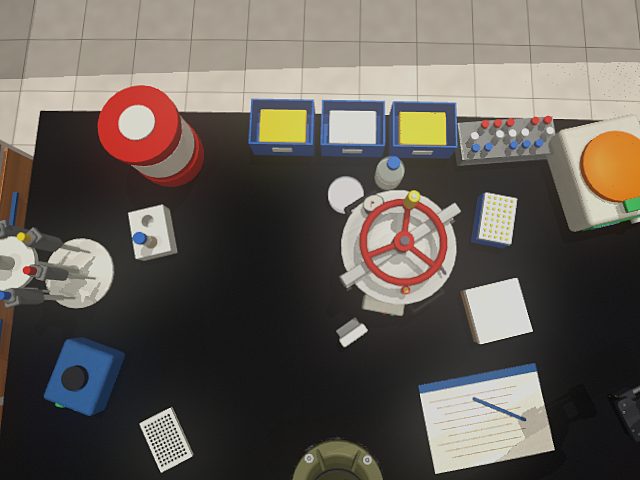

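```bash
cat > h.py <<'E'
import numpy as np,cv2
from scipy.optimize import least_squares
from bench import ctrl,get_image,camera_info
def ray(ci,uv):
    K=ci["intrinsics"];uv=np.atleast_2d(uv).astype(float)
    d=(uv-[K[0,2],K[1,2]])/[K[0,0],K[1,1]]
    m=d.copy()
    for _ in range(10): m=d/(1+ci["k1"]*(m**2).sum(1,keepdims=True))
    R=ci["R"];return -R.T@ci["t"],np.c_[m,np.ones(len(m))]@R
def onz(ci,uv,z):
    o,d=ray(ci,uv);return (o+d*((z-o[2])/d[:,2])[:,None])[:,:2]
def proj(ci,X):
    c=np.atleast_2d(X)@ci["R"].T+ci["t"];m=c[:,:2]/c[:,2:]
    m=m*(1+ci["k1"]*(m**2).sum(1,keepdims=True));K=ci["intrinsics"]
    return m*[K[0,0],K[1,1]]+[K[0,2],K[1,2]]
def red(im,box):
    h=cv2.cvtColor(im,cv2.COLOR_RGB2HSV);m=((h[...,0]<6)|(h[...,0]>174))&(h[...,1]>170)&(h[...,2]>70)
    k=np.zeros_like(m);k[box[1]:box[3],box[0]:box[2]]=1;return m&k
def yel(im,box):
    h=cv2.cvtColor(im,cv2.COLOR_RGB2HSV);m=(h[...,0]>17)&(h[...,0]<33)&(h[...,1]>130)&(h[...,2]>70)
    k=np.zeros_like(m);k[box[1]:box[3],box[0]:box[2]]=1;return m&k
BOX={"top":(340,165,470,300),"scene":(225,140,335,225)}
E
python3 - <<'E'
from h import *
for n in("top","scene"):
    im=cv2.imread(f"pics/{n}0.png")[:,:,::-1].copy();ci=camera_info(n);b=BOX[n]
    m=red(im,b);v,u=np.nonzero(m);P=onz(ci,np.c_[u,v],.250)
    f=lambda p:(lambda r:(r-.082)[r>.068])(np.hypot(*(P-p[:2]).T))
    p=np.median(P,0)
    for _ in range(20):
        r=np.hypot(*(P-p).T);Q=P[(r>.066)&(r<.1)]
        p=least_squares(lambda p:np.hypot(*(Q-p[:2]).T)-p[2],[*p,.082],loss="soft_l1",f_scale=.003).x[:2+1];R=p[2];p=p[:2]
    y=yel(im,b);v,u=np.nonzero(y);c=np.array([u.mean(),v.mean()])
    H=onz(ci,c,.293)[0]
    print(n,"hub",p,R,"yellow n",len(u),c,"H",H,"r",np.hypot(*(H-p)),"ang",np.degrees(np.arctan2(*(H-p)[::-1])))
    cv2.imwrite(f"pics/{n}0c.png",cv2.resize(im[b[1]:b[3],b[0]:b[2],::-1],None,fx=4,fy=4,interpolation=cv2.INTER_CUBIC))
E
```

```text
top hub [ 0.56434754 -0.11938054] 0.08226808976695987 yellow n 191 [411.01570681 206.61256545] H [ 0.6257759  -0.12821238] r 0.06206001451022136 ang -8.181613224995793
scene hub [ 0.5615183  -0.11922927] 0.08191035960815914 yellow n 245 [258.08163265 179.59183673] H [ 0.62987608 -0.12161733] r 0.06839947922792548 ang -2.0007971833119322
```

View pics/top0c.png

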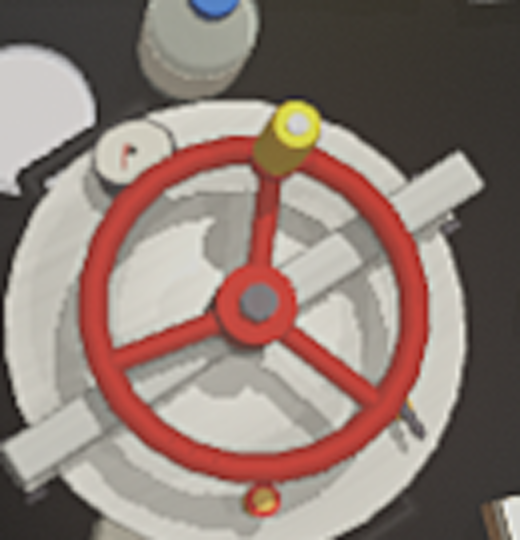

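View pics/scene0c.png

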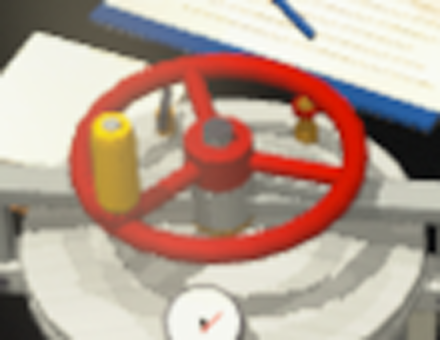

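```bash
cat >> h.py <<'E'
def hullpts(m):
    n,l,st,_=cv2.connectedComponentsWithStats(m.astype(np.uint8));i=1+np.argmax(st[1:,4])
    v,u=np.nonzero(l==i);return cv2.convexHull(np.c_[u,v].astype(np.float32))[:,0],st[i,4]
def cen(p):
    M=cv2.moments(p.astype(np.float32));return np.array([M["m10"],M["m01"]])/M["m00"]
T=np.linspace(0,2*np.pi,40)
def cyl(xy,zc):
    return np.array([[xy[0]+.013*np.cos(t),xy[1]+.013*np.sin(t),z] for z in(zc-.03,zc+.03) for t in T])
def handle(ims,zc=.293,boxes=BOX):
    obs={}
    for n,im in ims.items():
        p,a=hullpts(yel(im,boxes[n]));obs[n]=(cen(p),camera_info(n),a)
    def f(x,ns):
        return np.concatenate([cen(cv2.convexHull(proj(obs[n][1],cyl(x,zc)).astype(np.float32))[:,0])-obs[n][0] for n in ns])
    out={}
    for ns in [[n] for n in obs]+([list(obs)] if len(obs)>1 else []):
        r=least_squares(f,[.56,-.12],args=(ns,),diff_step=1e-3);out["+".join(ns)]=(r.x,r.fun.round(2),[obs[n][2] for n in ns],[obs[n][0].round(2) for n in ns])
    return out
HUB=np.array([.563,-.1193])
def show(o):
    for k,(x,res,a,c) in o.items():
        d=x-HUB;print(k,x.round(4),"r",np.hypot(*d).round(4),"ang",np.degrees(np.arctan2(d[1],d[0])).round(2),"res",res,"area",a,"cen",*c)
def snap(tag):
    ims={}
    for n in("top","scene"):
        im=get_image(n);cv2.imwrite(f"pics/{n}{tag}.png",im[:,:,::-1]);ims[n]=im
    return ims
E
python3 - <<'E'
from h import *
ims={n:cv2.imread(f"pics/{n}0.png")[:,:,::-1].copy() for n in("top","scene")}
show(handle(ims))
s=ctrl.get_state();print(cv2.Rodrigues(s["tool_rot"])[0].round(3),s["position"])
for n in ims:
    ci=camera_info(n);p=proj(ci,np.r_[cyl([.641,-.134],.293),np.c_[HUB[0]+.082*np.cos(T),HUB[1]+.082*np.sin(T),0*T+.25],[[*HUB,.264]]])
    im=ims[n][:,:,::-1].copy()
    b=BOX[n];im=cv2.resize(im[b[1]:b[3],b[0]:b[2]],None,fx=4,fy=4)
    for q in p: cv2.circle(im,tuple(int(v) for v in ((q-b[:2]+.5)*4)),1,(255,0,0),-1)
    cv2.imwrite(f"pics/{n}0d.png",im)
E
```

```text
top [ 0.6411 -0.1291] r 0.0787 ang -7.14 res [-0.  0.] area [np.int32(175)] cen [411.68 198.6 ]
scene [ 0.6382 -0.1289] r 0.0758 ang -7.27 res [ 0. -0.] area [np.int32(220)] cen [253.25 180.01]
top+scene [ 0.6401 -0.1287] r 0.0777 ang -6.98 res [-0.17  0.53 -0.51  0.48] area [np.int32(175), np.int32(220)] cen [411.68 198.6 ] [253.25 180.01]
[[ 0.902  0.431 -0.001]
 [ 0.431 -0.902  0.002]
 [-0.    -0.002 -1.   ]] [ 0.28003083 -0.58603971  0.22154902]
```

Call:
carry_out --commands '[{"tz": -0.06,"jaw": 0},{"tz": -0.12,"jaw": 0},{"tx": 0.03,"ty": -0.015,"tz": -0.14,"rz": -0.1,"jaw": 0},{"tx": 0.08,"ty": -0.043,"tz": -0.14,"rz": -0.2,"jaw": 0},{"tx": 0.13,"ty": -0.07,"tz": -0.14,"rz": -0.3,"jaw": 0},{"tx": 0.18,"ty": -0.096,"tz": -0.14,"rz": -0.4,"jaw": 0},{"tx": 0.23,"ty": -0.123,"tz": -0.14,"rz": -0.5,"jaw": 0},{"tx": 0.28,"ty": -0.15,"tz": -0.14,"rz": -0.6,"jaw": 0},{"tx": 0.33,"ty": -0.176,"tz": -0.14,"rz": -0.7,"jaw": 0},{"tx": 0.38,"ty": -0.203,"tz": -0.14,"rz": -0.8,"jaw": 0},{"tx": 0.43,"ty": -0.229,"tz": -0.14,"rz": -0.9,"jaw": 0},{"tx": 0.48,"ty": -0.256,"tz": -0.14,"rz": -1.0,"jaw": 0}]' --grip_force 30

```text
invalid input
```

Call:
carry_out --commands '[{"tx": 0.0,"ty": 0.0,"tz": -0.06,"rx": 0.0,"ry": 0.0,"rz": 0.0,"jaw": 0.0},{"tx": 0.0,"ty": 0.0,"tz": -0.12,"rx": 0.0,"ry": 0.0,"rz": 0.0,"jaw": 0.0},{"tx": 0.03,"ty": -0.015,"tz": -0.14,"rx": 0.0,"ry": 0.0,"rz": -0.1,"jaw": 0.0},{"tx": 0.08,"ty": -0.043,"tz": -0.14,"rx": 0.0,"ry": 0.0,"rz": -0.2,"jaw": 0.0},{"tx": 0.13,"ty": -0.07,"tz": -0.14,"rx": 0.0,"ry": 0.0,"rz": -0.3,"jaw": 0.0},{"tx": 0.18,"ty": -0.096,"tz": -0.14,"rx": 0.0,"ry": 0.0,"rz": -0.4,"jaw": 0.0},{"tx": 0.23,"ty": -0.123,"tz": -0.14,"rx": 0.0,"ry": 0.0,"rz": -0.5,"jaw": 0.0},{"tx": 0.28,"ty": -0.15,"tz": -0.14,"rx": 0.0,"ry": 0.0,"rz": -0.6,"jaw": 0.0},{"tx": 0.33,"ty": -0.176,"tz": -0.14,"rx": 0.0,"ry": 0.0,"rz": -0.7,"jaw": 0.0},{"tx": 0.38,"ty": -0.203,"tz": -0.14,"rx": 0.0,"ry": 0.0,"rz": -0.8,"jaw": 0.0},{"tx": 0.43,"ty": -0.229,"tz": -0.14,"rx": 0.0,"ry": 0.0,"rz": -0.9,"jaw": 0.0},{"tx": 0.48,"ty": -0.256,"tz": -0.14,"rx": 0.0,"ry": 0.0,"rz": -1.0,"jaw": 0.0}]' --grip_force 30

```text
time: 1.6
position: [0.6036, -0.1473, 0.3621]
tool_rot: [-2.353, -2.081, 0.001]
ft_force: [-0.0, -0.5, 1.3]
grip_width: 0.008
```

```bash
cat >> h.py <<'E'
def rel(pos,yaw,s=None):
    s=s or ctrl.get_state();R=cv2.Rodrigues(np.array(s["tool_rot"]))[0];p=s["position"]
    y=np.radians(yaw);G=np.array([[np.cos(y),np.sin(y),0],[np.sin(y),-np.cos(y),0],[0,0,-1]])
    return (R.T@(np.array(pos)-p)).round(4),cv2.Rodrigues(R.T@G)[0].ravel().round(4)
def pre(a,off,z,r=.078):
    a=np.radians(a);t=np.array([np.sin(a),-np.cos(a)]);q=HUB+r*np.array([np.cos(a),np.sin(a)])-off*t
    return [*q,z]
def yawnow():
    s=ctrl.get_state();R=cv2.Rodrigues(np.array(s["tool_rot"]))[0];return np.degrees(np.arctan2(R[1,0],R[0,0])),s
E
python3 - <<'E'
from h import *
y,s=yawnow();print(y,s["position"],s["joint_positions"].round(3),s["ft_force"])
P=pre(-7.1,.040,.36);print(P,rel(P,82.9))
P=pre(-7.1,.040,.278);print(P,rel(P,82.9))
E
```

```text
82.99403016418074 [ 0.60361905 -0.14725557  0.36211852] [ 0.584  0.271 -0.501  1.269  0.129  1.634 -0.016] [-0.02087943 -0.46465778  1.26199355]
[np.float64(0.6453459502246878), np.float64(-0.08924763767033889), 0.36] (array([0.0627, 0.0343, 0.0021]), array([-0.0005,  0.0003,  0.0016]))
[np.float64(0.6453459502246878), np.float64(-0.08924763767033889), 0.278] (array([0.0627, 0.0344, 0.0841]), array([-0.0005,  0.0003,  0.0016]))
```

Call:
carry_out --commands '[{"tx": 0.04,"ty": 0.022,"tz": 0.0,"rx": 0.0,"ry": 0.0,"rz": 0.0,"jaw": 0.0},{"tx": 0.0627,"ty": 0.0344,"tz": 0.0,"rx": 0.0,"ry": 0.0,"rz": 0.0,"jaw": 0.0},{"tx": 0.0627,"ty": 0.0344,"tz": 0.0,"rx": 0.0,"ry": 0.0,"rz": 0.0,"jaw": 0.0},{"tx": 0.0627,"ty": 0.0344,"tz": 0.03,"rx": 0.0,"ry": 0.0,"rz": 0.0,"jaw": 0.0},{"tx": 0.0627,"ty": 0.0344,"tz": 0.06,"rx": 0.0,"ry": 0.0,"rz": 0.0,"jaw": 0.0},{"tx": 0.0627,"ty": 0.0344,"tz": 0.083,"rx": 0.0,"ry": 0.0,"rz": 0.0,"jaw": 0.0},{"tx": 0.0627,"ty": 0.0344,"tz": 0.083,"rx": 0.0,"ry": 0.0,"rz": 0.0,"jaw": 0.0}]'

```text
time: 2.48
position: [0.643, -0.0929, 0.2775]
tool_rot: [-2.357, -2.074, 0.006]
ft_force: [-0.9, 0.3, 1.1]
grip_width: 0.002
```

Run:
```python
from h import *
y,s=yawnow();print(y,s["position"],s["joint_positions"].round(3),s["ft_force"],s["grip_width"])
ims=snap("1")
cv2.imwrite("pics/c1.png",np.hstack([cv2.resize(ims[n][v:v+140,u:u+140,::-1],(400,400)) for n,u,v in(("top",340,150),("scene",215,100))]))
```

```text
82.68890499989149 [ 0.64303205 -0.09293011  0.27746548] [ 0.495  0.349 -0.523  1.347  0.173  1.495 -0.143] [-0.90461562  0.26533666  1.13903724] 0.0017001523504449273
```

View pics/c1.png

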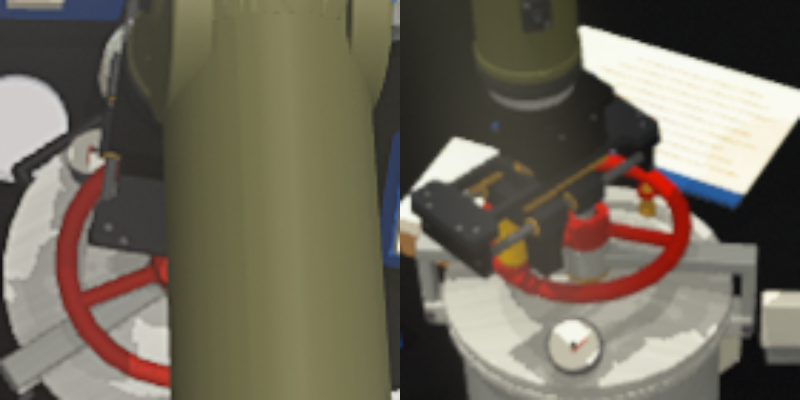

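Run:
```python
from h import *
y,s=yawnow();print(s["time"],y,s["position"],s["ft_force"],s["qd"].round(3))
```

```text
2.575 82.7359780517476 [ 0.64472603 -0.09205616  0.28041363] [-0.20184786 -0.10045489  1.14501894] [-0.008 -0.008 -0.01  -0.024 -0.001 -0.002 -0.002]
```

```bash
cat >> h.py <<'E'
def rows(bs,off,z,sgn,r=.078):
    "sgn -1: pushes with -x face (yaw a+90), +1: +x face (yaw a-90)"
    y,s=yawnow();print("yaw",y.round(1),s["position"].round(4),"F",s["ft_force"].round(1),"j",s["joint_positions"].round(2),s["time"])
    for b,o in zip(bs,off if np.ndim(off) else [off]*len(bs)):
        p,w=rel(pre(b,o,z,r),b-sgn*90,s);print(round(float(b),1),p.round(4),w.round(3))
E
python3 - <<'E'
from h import *
rows([-7,-7,-7]+list(range(-12,-57,-5)),[.031,.026,.023]+[.023]*9,.279,-1)
E
```

```text
yaw 82.7 [ 0.6447 -0.0921  0.2804] F [-0.2 -0.1  1.1] j [ 0.49  0.35 -0.52  1.34  0.17  1.5  -0.14] 2.575
-7.0 [-0.006   0.0002  0.0014] [ 0.001  0.001 -0.005]
-7.0 [-0.011   0.0003  0.0014] [ 0.001  0.001 -0.005]
-7.0 [-0.014   0.0003  0.0014] [ 0.001  0.001 -0.005]
-12.0 [-0.0209  0.002   0.0014] [0.001 0.001 0.083]
-17.0 [-0.0279  0.0031  0.0014] [0.001 0.001 0.17 ]
-22.0 [-0.035   0.0037  0.0014] [0.001 0.001 0.257]
-27.0 [-0.042   0.0036  0.0014] [0.001 0.001 0.344]
-32.0 [-0.0491  0.0028  0.0015] [0.001 0.001 0.432]
-37.0 [-0.0561  0.0015  0.0015] [0.001 0.001 0.519]
-42.0 [-0.0629 -0.0004  0.0015] [0.001 0.    0.606]
-47.0 [-0.0695 -0.0029  0.0015] [0.001 0.    0.694]
-52.0 [-0.0759 -0.006   0.0015] [0.001 0.    0.781]
```

Call:
carry_out --commands '[{"tx": -0.006,"ty": 0.0,"tz": 0.001,"rx": 0.0,"ry": 0.0,"rz": 0.0,"jaw": 0.0},{"tx": -0.011,"ty": 0.0,"tz": 0.001,"rx": 0.0,"ry": 0.0,"rz": 0.0,"jaw": 0.0},{"tx": -0.014,"ty": 0.0,"tz": 0.001,"rx": 0.0,"ry": 0.0,"rz": 0.0,"jaw": 0.0},{"tx": -0.021,"ty": 0.002,"tz": 0.001,"rx": 0.0,"ry": 0.0,"rz": 0.083,"jaw": 0.0},{"tx": -0.028,"ty": 0.003,"tz": 0.001,"rx": 0.0,"ry": 0.0,"rz": 0.17,"jaw": 0.0},{"tx": -0.035,"ty": 0.0037,"tz": 0.001,"rx": 0.0,"ry": 0.0,"rz": 0.257,"jaw": 0.0},{"tx": -0.042,"ty": 0.0036,"tz": 0.001,"rx": 0.0,"ry": 0.0,"rz": 0.344,"jaw": 0.0}]'

```text
time: 3.45
position: [0.6449, -0.1302, 0.2789]
tool_rot: [-2.676, -1.644, -0.007]
ft_force: [3.6, 2.9, -0.8]
grip_width: 0.005
```

Run:
```python
from h import *
ims=snap("2")
cv2.imwrite("pics/c2.png",np.hstack([cv2.resize(ims[n][v:v+140,u:u+140,::-1],(400,400)) for n,u,v in(("top",340,150),("scene",215,100))]))
rows(list(range(-32,-92,-5)),.023,.279,-1)
```

```text
yaw 63.2 [ 0.6443 -0.1319  0.2789] F [ 3.1  2.4 -0.5] j [ 0.5   0.35 -0.46  1.33  0.15  1.49 -0.41] 3.55
-32.0 [-0.0096  0.0015 -0.0001] [ 0.001 -0.002  0.09 ]
-37.0 [-0.0166  0.0026 -0.0001] [ 0.001 -0.002  0.177]
-42.0 [-0.0237  0.0031 -0.0002] [ 0.001 -0.002  0.264]
-47.0 [-0.0308  0.0029 -0.0002] [ 0.001 -0.003  0.352]
-52.0 [-0.0378  0.0022 -0.0002] [ 0.001 -0.003  0.439]
-57.0 [-0.0448  0.0008 -0.0002] [ 0.001 -0.003  0.526]
-62.0 [-0.0516 -0.0012 -0.0002] [ 0.001 -0.003  0.614]
-67.0 [-0.0582 -0.0038 -0.0002] [ 0.001 -0.003  0.701]
-72.0 [-0.0646 -0.0069 -0.0003] [ 0.    -0.003  0.788]
-77.0 [-0.0706 -0.0106 -0.0003] [ 0.    -0.003  0.875]
-82.0 [-0.0763 -0.0148 -0.0003] [ 0.    -0.003  0.963]
-87.0 [-0.0817 -0.0194 -0.0003] [ 0.    -0.003  1.05 ]
```

View pics/c2.png

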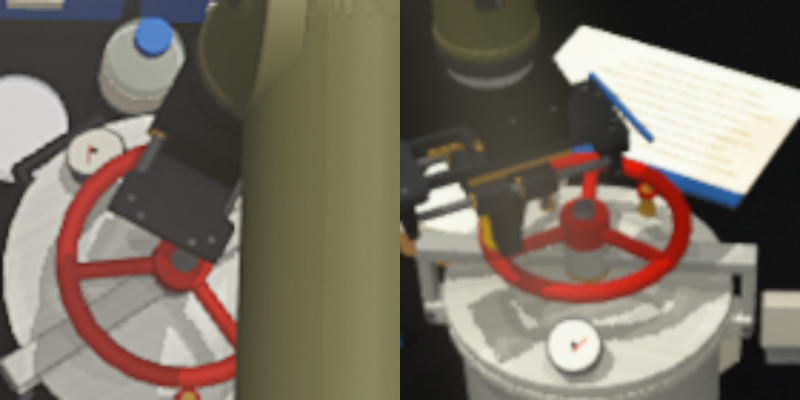

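Call:
carry_out --commands '[{"tx": -0.0096,"ty": 0.0015,"tz": 0.0,"rx": 0.0,"ry": 0.0,"rz": 0.09,"jaw": 0.0},{"tx": -0.0166,"ty": 0.0026,"tz": 0.0,"rx": 0.0,"ry": 0.0,"rz": 0.177,"jaw": 0.0},{"tx": -0.0237,"ty": 0.0031,"tz": 0.0,"rx": 0.0,"ry": 0.0,"rz": 0.264,"jaw": 0.0},{"tx": -0.0308,"ty": 0.0029,"tz": 0.0,"rx": 0.0,"ry": 0.0,"rz": 0.352,"jaw": 0.0},{"tx": -0.0378,"ty": 0.0022,"tz": 0.0,"rx": 0.0,"ry": 0.0,"rz": 0.439,"jaw": 0.0},{"tx": -0.0448,"ty": 0.0008,"tz": 0.0,"rx": 0.0,"ry": 0.0,"rz": 0.526,"jaw": 0.0},{"tx": -0.0516,"ty": -0.0012,"tz": 0.0,"rx": 0.0,"ry": 0.0,"rz": 0.614,"jaw": 0.0},{"tx": -0.0582,"ty": -0.0038,"tz": 0.0,"rx": 0.0,"ry": 0.0,"rz": 0.701,"jaw": 0.0},{"tx": -0.0646,"ty": -0.0069,"tz": 0.0,"rx": 0.0,"ry": 0.0,"rz": 0.788,"jaw": 0.0},{"tx": -0.0706,"ty": -0.0106,"tz": 0.0,"rx": 0.0,"ry": 0.0,"rz": 0.875,"jaw": 0.0},{"tx": -0.0763,"ty": -0.0148,"tz": 0.0,"rx": 0.0,"ry": 0.0,"rz": 0.963,"jaw": 0.0},{"tx": -0.0817,"ty": -0.0194,"tz": 0.0,"rx": 0.0,"ry": 0.0,"rz": 1.05,"jaw": 0.0}]'

```text
time: 5.05
position: [0.59, -0.1967, 0.2785]
tool_rot: [3.14, 0.081, 0.004]
ft_force: [5.0, -0.2, -2.4]
grip_width: 0.001
```

Run:
```python
from h import *
ims=snap("3")
cv2.imwrite("pics/c3.png",np.hstack([cv2.resize(ims[n][v:v+140,u:u+140,::-1],(400,400)) for n,u,v in(("top",340,150),("scene",215,100))]))
rows(list(range(-92,-130,-5)),.023,.279,-1)
```

```text
yaw 3.0 [ 0.5891 -0.1969  0.2786] F [ 2.3  0.8 -0.7] j [ 0.52  0.25 -0.29  1.43  0.07  1.46 -1.29] 5.15
-92.0 [-0.0058  0.0008 -0.0004] [ 0.    -0.001  0.088]
-97.0 [-0.0129  0.0019 -0.0004] [ 0.    -0.001  0.175]
-102.0 [-0.0199  0.0024 -0.0004] [ 0.    -0.001  0.262]
-107.0 [-0.027   0.0023 -0.0004] [ 0.    -0.001  0.349]
-112.0 [-0.0341  0.0015 -0.0004] [-0.    -0.001  0.437]
-117.0 [-0.041   0.0002 -0.0004] [-0.    -0.001  0.524]
-122.0 [-0.0479 -0.0018 -0.0004] [-0.    -0.001  0.611]
-127.0 [-0.0545 -0.0044 -0.0004] [-0.    -0.001  0.698]
```

View pics/c3.png

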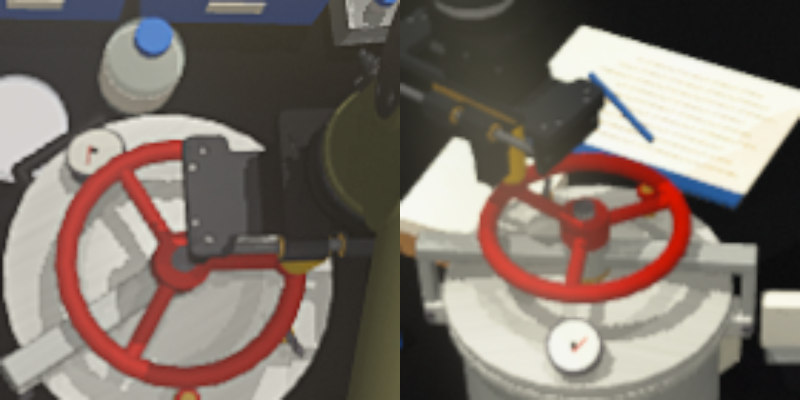

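Call:
carry_out --commands '[{"tx": -0.0058,"ty": 0.0008,"tz": 0.0,"rx": 0.0,"ry": 0.0,"rz": 0.088,"jaw": 0.0},{"tx": -0.0129,"ty": 0.0019,"tz": 0.0,"rx": 0.0,"ry": 0.0,"rz": 0.175,"jaw": 0.0},{"tx": -0.0199,"ty": 0.0024,"tz": 0.0,"rx": 0.0,"ry": 0.0,"rz": 0.262,"jaw": 0.0},{"tx": -0.027,"ty": 0.0023,"tz": 0.0,"rx": 0.0,"ry": 0.0,"rz": 0.349,"jaw": 0.0},{"tx": -0.0341,"ty": 0.0015,"tz": 0.0,"rx": 0.0,"ry": 0.0,"rz": 0.437,"jaw": 0.0},{"tx": -0.041,"ty": 0.0002,"tz": 0.0,"rx": 0.0,"ry": 0.0,"rz": 0.524,"jaw": 0.0},{"tx": -0.0479,"ty": -0.0018,"tz": 0.0,"rx": 0.0,"ry": 0.0,"rz": 0.611,"jaw": 0.0},{"tx": -0.0545,"ty": -0.0044,"tz": 0.0,"rx": 0.0,"ry": 0.0,"rz": 0.698,"jaw": 0.0}]'

```text
time: 6.15
position: [0.5351, -0.196, 0.2786]
tool_rot: [2.978, -0.997, 0.004]
ft_force: [3.8, -2.4, -2.4]
grip_width: 0.005
```

Run:
```python
from h import *
rows([-127,-127],[.035,.035],.279,-1)
rows([-127,-127],[.045,.045],.36,-1)
rows([-127,-127],[.045,.045],.36,1)
```

```text
yaw -37.0 [ 0.5351 -0.196   0.2786] F [ 3.8 -2.4 -2.4] j [ 0.5   0.14 -0.22  1.57  0.03  1.44 -1.94] 6.15
-127.0 [ 0.0111 -0.     -0.0004] [ 0.    -0.002 -0.001]
-127.0 [ 0.0111 -0.     -0.0004] [ 0.    -0.002 -0.001]
yaw -37.0 [ 0.5351 -0.196   0.2786] F [ 3.8 -2.4 -2.4] j [ 0.5   0.14 -0.22  1.57  0.03  1.44 -1.94] 6.15
-127.0 [ 0.0213 -0.     -0.0814] [ 0.    -0.002 -0.001]
-127.0 [ 0.0213 -0.     -0.0814] [ 0.    -0.002 -0.001]
yaw -37.0 [ 0.5351 -0.196   0.2786] F [ 3.8 -2.4 -2.4] j [ 0.5   0.14 -0.22  1.57  0.03  1.44 -1.94] 6.15
-127.0 [ 0.0213 -0.     -0.0814] [-0.004 -0.     3.141]
-127.0 [ 0.0213 -0.     -0.0814] [-0.004 -0.     3.141]
```

Call:
carry_out --commands '[{"tx": 0.012,"ty": 0.0,"tz": 0.0,"rx": 0.0,"ry": 0.0,"rz": 0.0,"jaw": 0.0},{"tx": 0.021,"ty": 0.0,"tz": -0.01,"rx": 0.0,"ry": 0.0,"rz": 0.0,"jaw": 0.0},{"tx": 0.021,"ty": 0.0,"tz": -0.05,"rx": 0.0,"ry": 0.0,"rz": 0.0,"jaw": 0.0},{"tx": 0.021,"ty": 0.0,"tz": -0.081,"rx": 0.0,"ry": 0.0,"rz": -0.1,"jaw": 0.0},{"tx": 0.021,"ty": 0.0,"tz": -0.081,"rx": 0.0,"ry": 0.0,"rz": -0.28,"jaw": 0.0},{"tx": 0.021,"ty": 0.0,"tz": -0.081,"rx": 0.0,"ry": 0.0,"rz": -0.46,"jaw": 0.0},{"tx": 0.021,"ty": 0.0,"tz": -0.081,"rx": 0.0,"ry": 0.0,"rz": -0.64,"jaw": 0.0},{"tx": 0.021,"ty": 0.0,"tz": -0.081,"rx": 0.0,"ry": 0.0,"rz": -0.82,"jaw": 0.0},{"tx": 0.021,"ty": 0.0,"tz": -0.081,"rx": 0.0,"ry": 0.0,"rz": -1.0,"jaw": 0.0},{"tx": 0.021,"ty": 0.0,"tz": -0.081,"rx": 0.0,"ry": 0.0,"rz": -1.18,"jaw": 0.0},{"tx": 0.021,"ty": 0.0,"tz": -0.081,"rx": 0.0,"ry": 0.0,"rz": -1.36,"jaw": 0.0},{"tx": 0.021,"ty": 0.0,"tz": -0.081,"rx": 0.0,"ry": 0.0,"rz": -1.54,"jaw": 0.0}]'

```text
time: 7.65
position: [0.5513, -0.2087, 0.3594]
tool_rot: [-2.826, -1.37, 0.002]
ft_force: [0.3, 0.1, -0.2]
grip_width: 0.007
```

Run:
```python
from h import *
ims=snap("4")
cv2.imwrite("pics/c4.png",np.hstack([cv2.resize(ims[n][v:v+140,u:u+140,::-1],(400,400)) for n,u,v in(("top",340,150),("scene",215,100))]))
rows([-127,-127],[.04,.04],.36,1)
```

```text
yaw 51.4 [ 0.5513 -0.2086  0.3594] F [-1.2 -1.3  0.3] j [ 0.6   0.18 -0.34  1.36  0.06  1.61 -0.4 ] 7.75
-127.0 [ 0.0002 -0.0044 -0.0006] [-1.000e-03 -0.000e+00 -1.599e+00]
-127.0 [ 0.0002 -0.0044 -0.0006] [-1.000e-03 -0.000e+00 -1.599e+00]
```

View pics/c4.png

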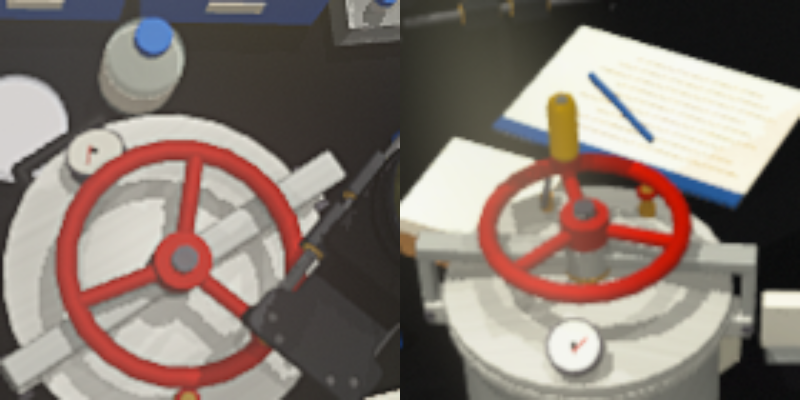

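Run:
```python
from h import *
im=cv2.imread("pics/scene4.png")[:,:,::-1].copy()
show(handle({"scene":im},.292,{"scene":(225,125,300,162)}))
```

```text
scene [ 0.5139 -0.1795] r 0.0777 ang -129.23 res [-0.  0.] area [np.int32(198)] cen [271.55 144.09]
```

Call:
carry_out --commands '[{"tx": 0.0,"ty": -0.004,"tz": 0.0,"rx": 0.0,"ry": 0.0,"rz": -0.18,"jaw": 0.0},{"tx": 0.0,"ty": -0.004,"tz": 0.0,"rx": 0.0,"ry": 0.0,"rz": -0.36,"jaw": 0.0},{"tx": 0.0,"ty": -0.004,"tz": 0.0,"rx": 0.0,"ry": 0.0,"rz": -0.54,"jaw": 0.0},{"tx": 0.0,"ty": -0.004,"tz": 0.0,"rx": 0.0,"ry": 0.0,"rz": -0.72,"jaw": 0.0},{"tx": 0.0,"ty": -0.004,"tz": 0.0,"rx": 0.0,"ry": 0.0,"rz": -0.9,"jaw": 0.0},{"tx": 0.0,"ty": -0.004,"tz": 0.0,"rx": 0.0,"ry": 0.0,"rz": -1.08,"jaw": 0.0},{"tx": 0.0,"ty": -0.004,"tz": 0.0,"rx": 0.0,"ry": 0.0,"rz": -1.26,"jaw": 0.0},{"tx": 0.0,"ty": -0.004,"tz": 0.0,"rx": 0.0,"ry": 0.0,"rz": -1.44,"jaw": 0.0},{"tx": 0.0,"ty": -0.004,"tz": 0.0,"rx": 0.0,"ry": 0.0,"rz": -1.6,"jaw": 0.0},{"tx": 0.0,"ty": -0.004,"tz": 0.0,"rx": 0.0,"ry": 0.0,"rz": -1.6,"jaw": 0.0}]'

```text
time: 9.0
position: [0.5481, -0.2058, 0.3595]
tool_rot: [-1.005, -2.976, 0.0]
ft_force: [-0.0, 0.4, 0.2]
grip_width: 0.006
```

Run:
```python
from h import *
rows([-127,-127],[.042,.024],.278,1)
```

```text
yaw 142.7 [ 0.5481 -0.2058  0.3595] F [-0.   0.4  0.2] j [ 0.71  0.18 -0.47  1.37  0.08  1.61  1.17] 9.0
-127.0 [-0.0018  0.0001  0.0815] [-0.    -0.    -0.005]
-127.0 [0.0162 0.     0.0815] [-0.    -0.    -0.005]
```

Call:
carry_out --commands '[{"tx": -0.002,"ty": 0.0,"tz": 0.03,"rx": 0.0,"ry": 0.0,"rz": 0.0,"jaw": 0.0},{"tx": -0.002,"ty": 0.0,"tz": 0.06,"rx": 0.0,"ry": 0.0,"rz": 0.0,"jaw": 0.0},{"tx": -0.002,"ty": 0.0,"tz": 0.0815,"rx": 0.0,"ry": 0.0,"rz": 0.0,"jaw": 0.0},{"tx": 0.004,"ty": 0.0,"tz": 0.0815,"rx": 0.0,"ry": 0.0,"rz": 0.0,"jaw": 0.0},{"tx": 0.01,"ty": 0.0,"tz": 0.0815,"rx": 0.0,"ry": 0.0,"rz": 0.0,"jaw": 0.0}]'

```text
time: 9.62
position: [0.5402, -0.1992, 0.2791]
tool_rot: [1.002, 2.976, -0.0]
ft_force: [-0.3, -0.1, -0.4]
grip_width: 0.007
```

Run:
```python
from h import *
rows(range(-130,-190,-5),.026,.278,1)
```

```text
yaw 142.8 [ 0.5402 -0.1992  0.2791] F [-0.3 -0.1 -0.4] j [ 0.72  0.17 -0.47  1.54  0.08  1.45  1.17] 9.625
-130.0 [ 0.008  -0.0017  0.0011] [0.    0.001 0.049]
-135.0 [ 0.0149 -0.0034  0.0011] [0.    0.001 0.136]
-140.0 [ 0.022  -0.0044  0.0011] [0.    0.001 0.223]
-145.0 [ 0.0292 -0.0048  0.0011] [0.    0.001 0.311]
-150.0 [ 0.0364 -0.0046  0.001 ] [0.    0.001 0.398]
-155.0 [ 0.0435 -0.0037  0.001 ] [0.001 0.001 0.485]
-160.0 [ 0.0505 -0.0022  0.001 ] [0.001 0.001 0.572]
-165.0 [ 0.0574 -0.0001  0.001 ] [0.001 0.001 0.66 ]
-170.0 [0.064  0.0025 0.001 ] [0.001 0.001 0.747]
-175.0 [0.0704 0.0058 0.001 ] [0.001 0.001 0.834]
-180.0 [0.0765 0.0096 0.001 ] [0.001 0.001 0.921]
-185.0 [0.0823 0.0139 0.001 ] [1.000e-03 1.000e-03 1.009e+00]
```

Call:
carry_out --commands '[{"tx": 0.008,"ty": -0.0017,"tz": 0.001,"rx": 0.0,"ry": 0.0,"rz": 0.049,"jaw": 0.0},{"tx": 0.0149,"ty": -0.0034,"tz": 0.001,"rx": 0.0,"ry": 0.0,"rz": 0.136,"jaw": 0.0},{"tx": 0.022,"ty": -0.0044,"tz": 0.001,"rx": 0.0,"ry": 0.0,"rz": 0.223,"jaw": 0.0},{"tx": 0.0292,"ty": -0.0048,"tz": 0.001,"rx": 0.0,"ry": 0.0,"rz": 0.311,"jaw": 0.0},{"tx": 0.0364,"ty": -0.0046,"tz": 0.001,"rx": 0.0,"ry": 0.0,"rz": 0.398,"jaw": 0.0},{"tx": 0.0435,"ty": -0.0037,"tz": 0.001,"rx": 0.0,"ry": 0.0,"rz": 0.485,"jaw": 0.0},{"tx": 0.0505,"ty": -0.0022,"tz": 0.001,"rx": 0.0,"ry": 0.0,"rz": 0.572,"jaw": 0.0},{"tx": 0.0574,"ty": -0.0001,"tz": 0.001,"rx": 0.0,"ry": 0.0,"rz": 0.66,"jaw": 0.0},{"tx": 0.064,"ty": 0.0025,"tz": 0.001,"rx": 0.0,"ry": 0.0,"rz": 0.747,"jaw": 0.0},{"tx": 0.0704,"ty": 0.0058,"tz": 0.001,"rx": 0.0,"ry": 0.0,"rz": 0.834,"jaw": 0.0},{"tx": 0.0765,"ty": 0.0096,"tz": 0.001,"rx": 0.0,"ry": 0.0,"rz": 0.921,"jaw": 0.0},{"tx": 0.0823,"ty": 0.0139,"tz": 0.001,"rx": 0.0,"ry": 0.0,"rz": 1.009,"jaw": 0.0}]'

```text
time: 11.12
position: [0.4832, -0.1407, 0.2786]
tool_rot: [2.317, 2.113, -0.001]
ft_force: [1.6, -4.5, -2.8]
grip_width: -0.001
```

Run:
```python
from h import *
ims=snap("5")
cv2.imwrite("pics/c5.png",np.hstack([cv2.resize(ims[n][v:v+140,u:u+140,::-1],(400,400)) for n,u,v in(("top",340,150),("scene",215,100))]))
rows(range(-190,-250,-5),.026,.2775,1)
```

```text
yaw 85.0 [ 0.4831 -0.1394  0.2786] F [ 0.5 -4.1 -0. ] j [ 0.68 -0.   -0.45  1.71  0.    1.43  0.14] 11.225
-190.0 [ 0.0079 -0.0021  0.001 ] [0.003 0.003 0.087]
-195.0 [ 0.0149 -0.0035  0.001 ] [0.003 0.002 0.174]
-200.0 [ 0.0221 -0.0042  0.001 ] [0.003 0.002 0.262]
-205.0 [ 0.0292 -0.0044  0.001 ] [0.003 0.002 0.349]
-210.0 [ 0.0364 -0.0039  0.001 ] [0.003 0.002 0.436]
-215.0 [ 0.0435 -0.0027  0.0009] [0.004 0.002 0.524]
-220.0 [ 0.0504 -0.001   0.0009] [0.004 0.002 0.611]
-225.0 [0.0572 0.0014 0.0009] [0.004 0.002 0.698]
-230.0 [0.0638 0.0043 0.0009] [0.004 0.002 0.785]
-235.0 [0.07   0.0078 0.0009] [0.004 0.001 0.872]
-240.0 [0.076  0.0118 0.0009] [0.004 0.001 0.96 ]
-245.0 [0.0816 0.0163 0.0009] [4.000e-03 1.000e-03 1.047e+00]
```

View pics/c5.png

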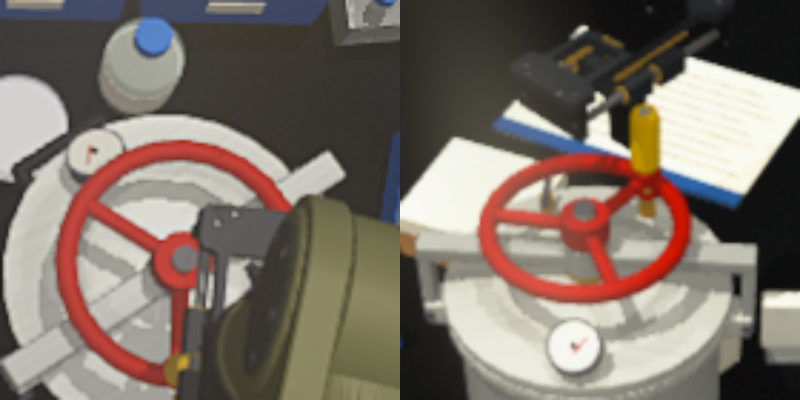

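Call:
carry_out --commands '[{"tx": 0.0079,"ty": -0.0021,"tz": 0.001,"rx": 0.0,"ry": 0.0,"rz": 0.087,"jaw": 0.0},{"tx": 0.0149,"ty": -0.0035,"tz": 0.001,"rx": 0.0,"ry": 0.0,"rz": 0.174,"jaw": 0.0},{"tx": 0.0221,"ty": -0.0042,"tz": 0.001,"rx": 0.0,"ry": 0.0,"rz": 0.262,"jaw": 0.0},{"tx": 0.0292,"ty": -0.0044,"tz": 0.001,"rx": 0.0,"ry": 0.0,"rz": 0.349,"jaw": 0.0},{"tx": 0.0364,"ty": -0.0039,"tz": 0.001,"rx": 0.0,"ry": 0.0,"rz": 0.436,"jaw": 0.0},{"tx": 0.0435,"ty": -0.0027,"tz": 0.001,"rx": 0.0,"ry": 0.0,"rz": 0.524,"jaw": 0.0},{"tx": 0.0504,"ty": -0.001,"tz": 0.001,"rx": 0.0,"ry": 0.0,"rz": 0.611,"jaw": 0.0},{"tx": 0.0572,"ty": 0.0014,"tz": 0.001,"rx": 0.0,"ry": 0.0,"rz": 0.698,"jaw": 0.0},{"tx": 0.0638,"ty": 0.0043,"tz": 0.001,"rx": 0.0,"ry": 0.0,"rz": 0.785,"jaw": 0.0},{"tx": 0.07,"ty": 0.0078,"tz": 0.001,"rx": 0.0,"ry": 0.0,"rz": 0.872,"jaw": 0.0},{"tx": 0.076,"ty": 0.0118,"tz": 0.001,"rx": 0.0,"ry": 0.0,"rz": 0.96,"jaw": 0.0},{"tx": 0.0816,"ty": 0.0163,"tz": 0.001,"rx": 0.0,"ry": 0.0,"rz": 1.047,"jaw": 0.0}]'

```text
time: 12.72
position: [0.5057, -0.0601, 0.2779]
tool_rot: [3.065, 0.677, -0.001]
ft_force: [-2.2, -3.7, 3.2]
grip_width: 0.003
```

Run:
```python
from h import *
ims=snap("6")
cv2.imwrite("pics/c6.png",np.hstack([cv2.resize(ims[n][v:v+140,u:u+140,::-1],(400,400)) for n,u,v in(("top",340,150),("scene",215,100))]))
rows(range(-250,-310,-5),.026,.2775,1)
```

```text
yaw 25.1 [ 0.5061 -0.0589  0.2775] F [-2.3 -1.   2.1] j [ 0.6   0.02 -0.55  1.69  0.01  1.43 -1.07] 12.825
-250.0 [ 0.0069 -0.0012 -0.    ] [ 0.001 -0.     0.09 ]
-255.0 [ 0.014  -0.0025 -0.    ] [ 0.001 -0.     0.177]
-260.0 [ 0.0211 -0.0033 -0.    ] [ 0.001 -0.     0.264]
-265.0 [ 0.0283 -0.0034 -0.    ] [ 0.001 -0.     0.352]
-270.0 [ 0.0354 -0.0028 -0.    ] [ 0.001 -0.     0.439]
-275.0 [ 0.0425 -0.0017 -0.    ] [ 0.001 -0.     0.526]
-280.0 [ 0.0495  0.0001 -0.    ] [ 0.001 -0.001  0.613]
-285.0 [ 0.0562  0.0024 -0.    ] [ 0.001 -0.001  0.7  ]
-290.0 [ 0.0628  0.0054 -0.    ] [ 0.001 -0.001  0.788]
-295.0 [ 0.069   0.0089 -0.    ] [ 0.001 -0.001  0.875]
-300.0 [ 0.075   0.0129 -0.    ] [ 0.001 -0.001  0.962]
-305.0 [ 0.0805  0.0174 -0.    ] [ 1.00e-03 -1.00e-03  1.05e+00]
```

View pics/c6.png

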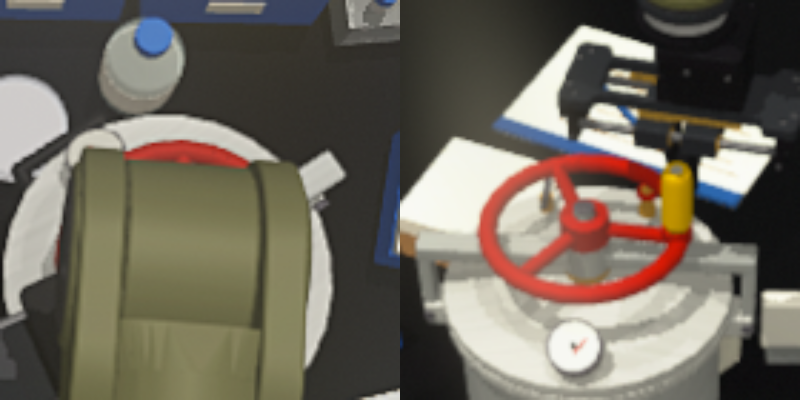

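Call:
carry_out --commands '[{"tx": 0.0069,"ty": -0.0012,"tz": 0.0,"rx": 0.0,"ry": 0.0,"rz": 0.09,"jaw": 0.0},{"tx": 0.014,"ty": -0.0025,"tz": 0.0,"rx": 0.0,"ry": 0.0,"rz": 0.177,"jaw": 0.0},{"tx": 0.0211,"ty": -0.0033,"tz": 0.0,"rx": 0.0,"ry": 0.0,"rz": 0.264,"jaw": 0.0},{"tx": 0.0283,"ty": -0.0034,"tz": 0.0,"rx": 0.0,"ry": 0.0,"rz": 0.352,"jaw": 0.0},{"tx": 0.0354,"ty": -0.0028,"tz": 0.0,"rx": 0.0,"ry": 0.0,"rz": 0.439,"jaw": 0.0},{"tx": 0.0425,"ty": -0.0017,"tz": 0.0,"rx": 0.0,"ry": 0.0,"rz": 0.526,"jaw": 0.0},{"tx": 0.0495,"ty": 0.0001,"tz": 0.0,"rx": 0.0,"ry": 0.0,"rz": 0.613,"jaw": 0.0},{"tx": 0.0562,"ty": 0.0024,"tz": 0.0,"rx": 0.0,"ry": 0.0,"rz": 0.7,"jaw": 0.0},{"tx": 0.0628,"ty": 0.0054,"tz": 0.0,"rx": 0.0,"ry": 0.0,"rz": 0.788,"jaw": 0.0},{"tx": 0.069,"ty": 0.0089,"tz": 0.0,"rx": 0.0,"ry": 0.0,"rz": 0.875,"jaw": 0.0},{"tx": 0.075,"ty": 0.0129,"tz": 0.0,"rx": 0.0,"ry": 0.0,"rz": 0.962,"jaw": 0.0}]'

```text
time: 14.2
position: [0.5784, -0.0376, 0.2769]
tool_rot: [-3.034, 0.813, 0.004]
ft_force: [-4.7, -0.1, 4.5]
grip_width: 0.006
```

Run:
```python
from h import *
rows([-300,-300],[.038,.048],.36,1)
```

```text
yaw -30.0 [ 0.5784 -0.0376  0.2769] F [-4.7 -0.1  4.5] j [ 0.48  0.19 -0.53  1.53  0.09  1.45 -2.15] 14.2
-300.0 [-0.0106  0.0005 -0.0831] [0.    0.002 0.   ]
-300.0 [-0.0206  0.0005 -0.0831] [0.    0.002 0.   ]
```

Call:
carry_out --commands '[{"tx": -0.012,"ty": 0.0,"tz": 0.0,"rx": 0.0,"ry": 0.0,"rz": 0.0,"jaw": 0.0},{"tx": -0.021,"ty": 0.0,"tz": -0.01,"rx": 0.0,"ry": 0.0,"rz": 0.0,"jaw": 0.0},{"tx": -0.021,"ty": 0.0,"tz": -0.05,"rx": 0.0,"ry": 0.0,"rz": 0.0,"jaw": 0.0},{"tx": -0.021,"ty": 0.0,"tz": -0.083,"rx": 0.0,"ry": 0.0,"rz": -0.1,"jaw": 0.0},{"tx": -0.021,"ty": 0.0,"tz": -0.083,"rx": 0.0,"ry": 0.0,"rz": -0.28,"jaw": 0.0},{"tx": -0.021,"ty": 0.0,"tz": -0.083,"rx": 0.0,"ry": 0.0,"rz": -0.46,"jaw": 0.0},{"tx": -0.021,"ty": 0.0,"tz": -0.083,"rx": 0.0,"ry": 0.0,"rz": -0.64,"jaw": 0.0},{"tx": -0.021,"ty": 0.0,"tz": -0.083,"rx": 0.0,"ry": 0.0,"rz": -0.82,"jaw": 0.0},{"tx": -0.021,"ty": 0.0,"tz": -0.083,"rx": 0.0,"ry": 0.0,"rz": -1.0,"jaw": 0.0},{"tx": -0.021,"ty": 0.0,"tz": -0.083,"rx": 0.0,"ry": 0.0,"rz": -1.18,"jaw": 0.0},{"tx": -0.021,"ty": 0.0,"tz": -0.083,"rx": 0.0,"ry": 0.0,"rz": -1.36,"jaw": 0.0},{"tx": -0.021,"ty": 0.0,"tz": -0.083,"rx": 0.0,"ry": 0.0,"rz": -1.54,"jaw": 0.0}]'

```text
time: 15.7
position: [0.5607, -0.0273, 0.3601]
tool_rot: [2.737, 1.539, 0.002]
ft_force: [0.3, 0.6, 0.5]
grip_width: 0.007
```

Run:
```python
from h import *
ims=snap("7")
cv2.imwrite("pics/c7.png",np.hstack([cv2.resize(ims[n][v:v+140,u:u+140,::-1],(400,400)) for n,u,v in(("top",340,150),("scene",215,100))]))
rows([-300,-300],[.046,.046],.36,-1)
```

```text
yaw 58.3 [ 0.5608 -0.0274  0.36  ] F [ 0.3  0.3 -0.7] j [ 0.58  0.14 -0.65  1.42  0.09  1.6  -0.62] 15.8
-300.0 [-0.0004  0.0019  0.    ] [ 1.0e-03  1.0e-03 -1.6e+00]
-300.0 [-0.0004  0.0019  0.    ] [ 1.0e-03  1.0e-03 -1.6e+00]
```

View pics/c7.png

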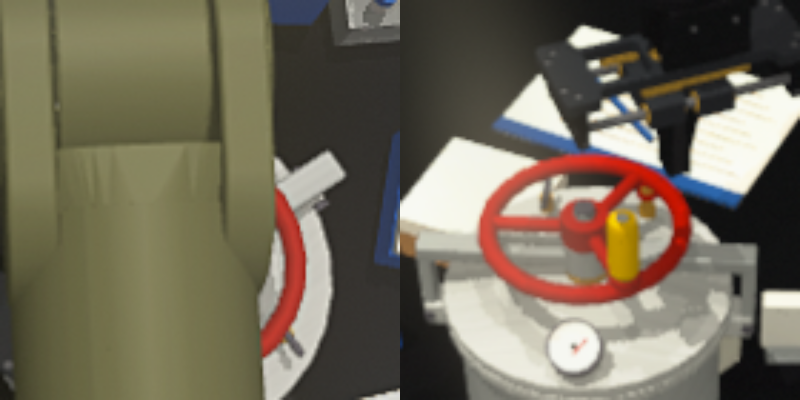

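Run:
```python
from h import *
im=cv2.imread("pics/scene7.png")[:,:,::-1].copy()
show(handle({"scene":im},.291,{"scene":(280,170,310,205)}))
```

```text
scene [ 0.5949 -0.0487] r 0.0775 ang 65.67 res [ 0. -0.] area [np.int32(243)] cen [292.58 185.1 ]
```

Call:
carry_out --commands '[{"tx": 0.0,"ty": 0.002,"tz": 0.0,"rx": 0.0,"ry": 0.0,"rz": -0.18,"jaw": 0.0},{"tx": 0.0,"ty": 0.002,"tz": 0.0,"rx": 0.0,"ry": 0.0,"rz": -0.36,"jaw": 0.0},{"tx": 0.0,"ty": 0.002,"tz": 0.0,"rx": 0.0,"ry": 0.0,"rz": -0.54,"jaw": 0.0},{"tx": 0.0,"ty": 0.002,"tz": 0.0,"rx": 0.0,"ry": 0.0,"rz": -0.72,"jaw": 0.0},{"tx": 0.0,"ty": 0.002,"tz": 0.0,"rx": 0.0,"ry": 0.0,"rz": -0.9,"jaw": 0.0},{"tx": 0.0,"ty": 0.002,"tz": 0.0,"rx": 0.0,"ry": 0.0,"rz": -1.08,"jaw": 0.0},{"tx": 0.0,"ty": 0.002,"tz": 0.0,"rx": 0.0,"ry": 0.0,"rz": -1.26,"jaw": 0.0},{"tx": 0.0,"ty": 0.002,"tz": 0.0,"rx": 0.0,"ry": 0.0,"rz": -1.44,"jaw": 0.0},{"tx": 0.0,"ty": 0.002,"tz": 0.0,"rx": 0.0,"ry": 0.0,"rz": -1.6,"jaw": 0.0},{"tx": 0.0,"ty": 0.002,"tz": 0.0,"rx": 0.0,"ry": 0.0,"rz": -1.6,"jaw": 0.0}]'

```text
time: 17.05
position: [0.5627, -0.0288, 0.3596]
tool_rot: [0.821, 3.032, -0.0]
ft_force: [0.5, 0.1, -0.0]
grip_width: 0.008
```

Run:
```python
from h import *
rows([-300,-300],[.044,.034],.276,-1)
```

```text
yaw 149.7 [ 0.5627 -0.0288  0.3596] F [ 0.5  0.1 -0. ] j [ 0.69  0.17 -0.79  1.41  0.12  1.61  0.96] 17.05
-300.0 [-0.0014 -0.0002  0.0836] [-0.     0.001 -0.006]
-300.0 [-0.0114 -0.0001  0.0836] [-0.     0.001 -0.006]
```

Call:
carry_out --commands '[{"tx": 0.002,"ty": 0.0,"tz": 0.03,"rx": 0.0,"ry": 0.0,"rz": 0.0,"jaw": 0.0},{"tx": 0.002,"ty": 0.0,"tz": 0.06,"rx": 0.0,"ry": 0.0,"rz": 0.0,"jaw": 0.0},{"tx": 0.002,"ty": 0.0,"tz": 0.0836,"rx": 0.0,"ry": 0.0,"rz": 0.0,"jaw": 0.0},{"tx": -0.005,"ty": 0.0,"tz": 0.0836,"rx": 0.0,"ry": 0.0,"rz": 0.0,"jaw": 0.0}]'

```text
time: 17.55
position: [0.5661, -0.0316, 0.2743]
tool_rot: [-0.82, -3.03, 0.002]
ft_force: [0.7, -0.3, -0.6]
grip_width: 0.006
```

Run:
```python
from h import *
rows([-300]+list(range(-300,-355,-5)),[.032]+[.025]*11,.2765,-1)
```

```text
yaw 149.7 [ 0.5661 -0.0316  0.2743] F [ 0.7 -0.3 -0.6] j [ 0.69  0.19 -0.78  1.56  0.14  1.45  0.95] 17.55
-300.0 [-0.0091  0.0005 -0.0022] [-0.002 -0.002 -0.005]
-300.0 [-0.0161  0.0006 -0.0023] [-0.002 -0.002 -0.005]
-305.0 [-0.023   0.0025 -0.0023] [-0.002 -0.002  0.082]
-310.0 [-0.03    0.0038 -0.0023] [-0.002 -0.002  0.169]
-315.0 [-0.0372  0.0045 -0.0023] [-0.002 -0.002  0.257]
-320.0 [-0.0443  0.0045 -0.0023] [-0.002 -0.002  0.344]
-325.0 [-0.0514  0.004  -0.0023] [-0.002 -0.002  0.431]
-330.0 [-0.0585  0.0028 -0.0024] [-0.002 -0.002  0.518]
-335.0 [-0.0654  0.001  -0.0024] [-0.002 -0.002  0.606]
-340.0 [-0.0721 -0.0013 -0.0024] [-0.002 -0.002  0.693]
-345.0 [-0.0786 -0.0043 -0.0024] [-0.003 -0.001  0.78 ]
-350.0 [-0.0849 -0.0078 -0.0024] [-0.003 -0.001  0.867]
```

Call:
carry_out --commands '[{"tx": -0.008,"ty": 0.0005,"tz": 0.0,"rx": 0.0,"ry": 0.0,"rz": 0.0,"jaw": 0.0},{"tx": -0.0161,"ty": 0.0006,"tz": 0.0,"rx": 0.0,"ry": 0.0,"rz": 0.0,"jaw": 0.0},{"tx": -0.023,"ty": 0.0025,"tz": 0.0,"rx": 0.0,"ry": 0.0,"rz": 0.082,"jaw": 0.0},{"tx": -0.03,"ty": 0.0038,"tz": 0.0,"rx": 0.0,"ry": 0.0,"rz": 0.169,"jaw": 0.0},{"tx": -0.0372,"ty": 0.0045,"tz": 0.0,"rx": 0.0,"ry": 0.0,"rz": 0.257,"jaw": 0.0},{"tx": -0.0443,"ty": 0.0045,"tz": 0.0,"rx": 0.0,"ry": 0.0,"rz": 0.344,"jaw": 0.0},{"tx": -0.0514,"ty": 0.004,"tz": 0.0,"rx": 0.0,"ry": 0.0,"rz": 0.431,"jaw": 0.0},{"tx": -0.0585,"ty": 0.0028,"tz": 0.0,"rx": 0.0,"ry": 0.0,"rz": 0.518,"jaw": 0.0},{"tx": -0.0654,"ty": 0.001,"tz": 0.0,"rx": 0.0,"ry": 0.0,"rz": 0.606,"jaw": 0.0},{"tx": -0.0721,"ty": -0.0013,"tz": 0.0,"rx": 0.0,"ry": 0.0,"rz": 0.693,"jaw": 0.0},{"tx": -0.0786,"ty": -0.0043,"tz": 0.0,"rx": 0.0,"ry": 0.0,"rz": 0.78,"jaw": 0.0}]'

```text
time: 18.92
position: [0.6335, -0.0726, 0.2765]
tool_rot: [-1.909, -2.492, -0.004]
ft_force: [-3.4, 4.2, 2.8]
grip_width: 0.001
```

Run:
```python
from h import *
ims=snap("8")
cv2.imwrite("pics/c8.png",np.hstack([cv2.resize(ims[n][v:v+140,u:u+140,::-1],(400,400)) for n,u,v in(("top",340,150),("scene",215,100))]))
rows([-345,-350,-355],.025,.2765,-1)
```

```text
yaw 105.2 [ 0.6339 -0.074   0.2764] F [-2.2  2.4  2.8] j [ 0.57  0.34 -0.64  1.38  0.2   1.48  0.2 ] 19.025
-345.0 [-0.0004 -0.0022 -0.0001] [ 0.001 -0.001  0.003]
-350.0 [-0.0073 -0.0004 -0.0001] [ 0.001 -0.001  0.09 ]
-355.0 [-0.0143  0.0009 -0.0001] [ 0.001 -0.001  0.177]
```

View pics/c8.png

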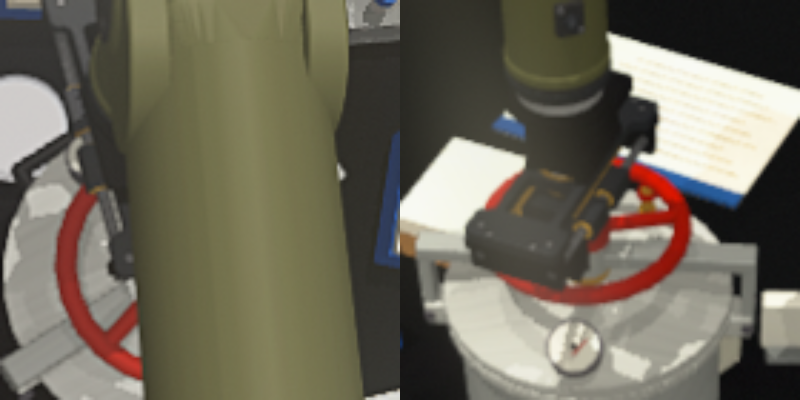

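Call:
carry_out --commands '[{"tx": -0.0073,"ty": -0.0004,"tz": 0.0,"rx": 0.0,"ry": 0.0,"rz": 0.09,"jaw": 0.0},{"tx": -0.0143,"ty": 0.0009,"tz": 0.0,"rx": 0.0,"ry": 0.0,"rz": 0.177,"jaw": 0.0},{"tx": -0.0171,"ty": 0.0013,"tz": 0.0,"rx": 0.0,"ry": 0.0,"rz": 0.212,"jaw": 0.0},{"tx": -0.0171,"ty": 0.0013,"tz": 0.0,"rx": 0.0,"ry": 0.0,"rz": 0.212,"jaw": 0.0},{"tx": -0.0171,"ty": 0.0013,"tz": 0.0,"rx": 0.0,"ry": 0.0,"rz": 0.212,"jaw": 0.0}]'

```text
time: 19.65
position: [0.6392, -0.0901, 0.2761]
tool_rot: [2.159, 2.281, 0.002]
ft_force: [1.3, 4.3, 2.7]
grip_width: 0.004
```

Run:
```python
from h import *
rows([-357,-357],[.025,.05],.2765,-1)
s=ctrl.get_state()
print(rel([s["position"][0],s["position"][1]+.03,.36],93),rel([.6,.2,.36],93))
```

```text
yaw 93.2 [ 0.6392 -0.0901  0.2761] F [1.3 4.3 2.7] j [ 0.56  0.35 -0.6   1.36  0.2   1.49  0.02] 19.65
-357.0 [-0.0002  0.0003 -0.0004] [ 0.001 -0.     0.003]
-357.0 [ 0.0248  0.0004 -0.0003] [ 0.001 -0.     0.003]
(array([ 0.03  ,  0.0018, -0.0838]), array([ 0.0014, -0.0005,  0.0027])) (array([ 0.2919, -0.0231, -0.0837]), array([ 0.0014, -0.0005,  0.0027]))
```

Call:
carry_out --commands '[{"tx": 0.015,"ty": 0.0,"tz": 0.0,"rx": 0.0,"ry": 0.0,"rz": 0.0,"jaw": 0.0},{"tx": 0.03,"ty": 0.0,"tz": -0.04,"rx": 0.0,"ry": 0.0,"rz": 0.0,"jaw": 0.0},{"tx": 0.04,"ty": 0.0,"tz": -0.083,"rx": 0.0,"ry": 0.0,"rz": 0.0,"jaw": 0.0},{"tx": 0.09,"ty": -0.005,"tz": -0.083,"rx": 0.0,"ry": 0.0,"rz": 0.0,"jaw": 0.0},{"tx": 0.14,"ty": -0.01,"tz": -0.083,"rx": 0.0,"ry": 0.0,"rz": 0.0,"jaw": 0.0},{"tx": 0.19,"ty": -0.015,"tz": -0.083,"rx": 0.0,"ry": 0.0,"rz": 0.0,"jaw": 0.0},{"tx": 0.24,"ty": -0.02,"tz": -0.083,"rx": 0.0,"ry": 0.0,"rz": 0.0,"jaw": 0.0},{"tx": 0.29,"ty": -0.023,"tz": -0.083,"rx": 0.0,"ry": 0.0,"rz": 0.0,"jaw": 0.0},{"tx": 0.32,"ty": -0.023,"tz": -0.083,"rx": 0.0,"ry": 0.0,"rz": 0.0,"jaw": 0.0},{"tx": 0.32,"ty": -0.023,"tz": -0.083,"rx": 0.0,"ry": 0.0,"rz": 0.0,"jaw": 0.0}]'

```text
time: 20.9
position: [0.5973, 0.2298, 0.3575]
tool_rot: [-2.156, -2.285, 0.003]
ft_force: [-0.1, -0.7, 0.4]
grip_width: 0.005
```

Run:
```python
from h import *
ims=snap("9")
cv2.imwrite("pics/c9.png",np.hstack([cv2.resize(ims[n][v:v+140,u:u+140,::-1],(400,400)) for n,u,v in(("top",340,150),("scene",215,100))]))
print(ctrl.get_state()["time"])
show(handle(ims,.2905))
```

```text
21.0
top [ 0.6408 -0.1121] r 0.0781 ang 5.26 res [0. 0.] area [np.int32(164)] cen [402.82 198.89]
scene [ 0.6393 -0.112 ] r 0.0767 ang 5.49 res [ 0. -0.] area [np.int32(223)] cen [258.6  184.19]
top+scene [ 0.6402 -0.1119] r 0.0776 ang 5.44 res [-0.1   0.27 -0.27  0.23] area [np.int32(164), np.int32(223)] cen [402.82 198.89] [258.6  184.19]
```

View pics/c9.png

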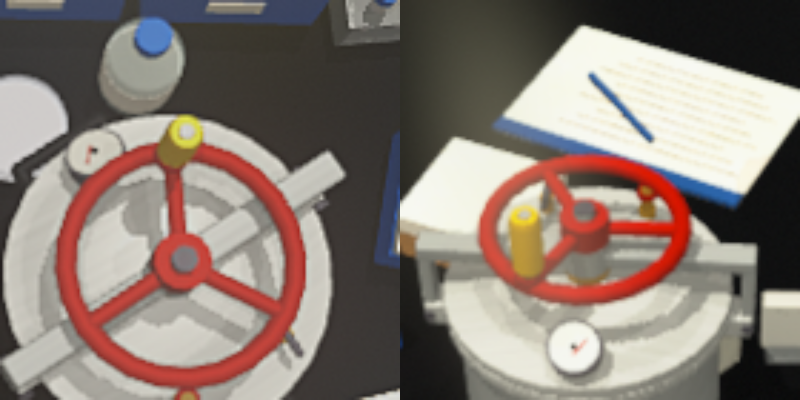

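Run:
```python
from h import *
rows([-357,-357],[.055,.055],.36,-1)
rows([-357,-357],[.050,.05],.2765,-1)
```

```text
yaw 93.0 [0.599  0.2258 0.3577] F [ 0.7 -0.5 -0.4] j [ 0.13  0.36 -0.74  1.22  0.24  1.65 -0.51] 21.0
-357.0 [-0.2878  0.0241 -0.0015] [-0.001  0.003 -0.   ]
-357.0 [-0.2878  0.0241 -0.0015] [-0.001  0.003 -0.   ]
yaw 93.0 [0.599  0.2258 0.3577] F [ 0.7 -0.5 -0.4] j [ 0.13  0.36 -0.74  1.22  0.24  1.65 -0.51] 21.0
-357.0 [-0.2925  0.0241  0.082 ] [-0.001  0.003 -0.   ]
-357.0 [-0.2925  0.0241  0.082 ] [-0.001  0.003 -0.   ]
```

Call:
carry_out --commands '[{"tx": -0.05,"ty": 0.005,"tz": 0.0,"rx": 0.0,"ry": 0.0,"rz": 0.0,"jaw": 0.0},{"tx": -0.1,"ty": 0.009,"tz": 0.0,"rx": 0.0,"ry": 0.0,"rz": 0.0,"jaw": 0.0},{"tx": -0.15,"ty": 0.013,"tz": 0.0,"rx": 0.0,"ry": 0.0,"rz": 0.0,"jaw": 0.0},{"tx": -0.2,"ty": 0.017,"tz": 0.0,"rx": 0.0,"ry": 0.0,"rz": 0.0,"jaw": 0.0},{"tx": -0.25,"ty": 0.021,"tz": 0.0,"rx": 0.0,"ry": 0.0,"rz": 0.0,"jaw": 0.0},{"tx": -0.28,"ty": 0.024,"tz": 0.0,"rx": 0.0,"ry": 0.0,"rz": 0.0,"jaw": 0.0},{"tx": -0.285,"ty": 0.024,"tz": 0.03,"rx": 0.0,"ry": 0.0,"rz": 0.0,"jaw": 0.0},{"tx": -0.285,"ty": 0.024,"tz": 0.06,"rx": 0.0,"ry": 0.0,"rz": 0.0,"jaw": 0.0},{"tx": -0.288,"ty": 0.024,"tz": 0.082,"rx": 0.0,"ry": 0.0,"rz": 0.0,"jaw": 0.0},{"tx": -0.293,"ty": 0.024,"tz": 0.082,"rx": 0.0,"ry": 0.0,"rz": 0.0,"jaw": 0.0},{"tx": -0.293,"ty": 0.024,"tz": 0.082,"rx": 0.0,"ry": 0.0,"rz": 0.0,"jaw": 0.0}]'

```text
time: 22.38
position: [0.6386, -0.0663, 0.2774]
tool_rot: [2.164, 2.275, -0.0]
ft_force: [-0.1, -0.0, -0.1]
grip_width: 0.007
```

Run:
```python
from h import *
rows([-357,-357,-357,-357,-360,-363,-366,-368.5],[.044,.037,.03,.025]+[.025]*4,.276,-1)
```

```text
yaw 92.9 [ 0.6386 -0.0663  0.2774] F [-0.1 -0.  -0.1] j [ 0.53  0.34 -0.62  1.37  0.2   1.49 -0.03] 22.375
-357.0 [-0.0049 -0.0002  0.0014] [ 0.001  0.001 -0.002]
-357.0 [-0.0119 -0.0002  0.0014] [ 0.001  0.001 -0.002]
-357.0 [-0.0189 -0.0002  0.0014] [ 0.001  0.001 -0.002]
-357.0 [-0.0239 -0.0002  0.0014] [ 0.001  0.001 -0.002]
-360.0 [-0.0281  0.001   0.0014] [0.001 0.001 0.05 ]
-363.0 [-0.0322  0.002   0.0014] [0.001 0.001 0.102]
-366.0 [-0.0365  0.0028  0.0015] [0.001 0.001 0.155]
-368.5 [-0.04    0.0033  0.0015] [0.001 0.001 0.198]
```

Call:
carry_out --commands '[{"tx": -0.006,"ty": 0.0,"tz": 0.001,"rx": 0.0,"ry": 0.0,"rz": 0.0,"jaw": 0.0},{"tx": -0.012,"ty": 0.0,"tz": 0.001,"rx": 0.0,"ry": 0.0,"rz": 0.0,"jaw": 0.0},{"tx": -0.019,"ty": 0.0,"tz": 0.001,"rx": 0.0,"ry": 0.0,"rz": 0.0,"jaw": 0.0},{"tx": -0.024,"ty": 0.0,"tz": 0.001,"rx": 0.0,"ry": 0.0,"rz": 0.0,"jaw": 0.0},{"tx": -0.028,"ty": 0.001,"tz": 0.001,"rx": 0.0,"ry": 0.0,"rz": 0.05,"jaw": 0.0},{"tx": -0.0322,"ty": 0.002,"tz": 0.001,"rx": 0.0,"ry": 0.0,"rz": 0.102,"jaw": 0.0},{"tx": -0.0365,"ty": 0.0028,"tz": 0.001,"rx": 0.0,"ry": 0.0,"rz": 0.155,"jaw": 0.0},{"tx": -0.04,"ty": 0.0033,"tz": 0.001,"rx": 0.0,"ry": 0.0,"rz": 0.198,"jaw": 0.0},{"tx": -0.04,"ty": 0.0033,"tz": 0.001,"rx": 0.0,"ry": 0.0,"rz": 0.198,"jaw": 0.0},{"tx": -0.04,"ty": 0.0033,"tz": 0.001,"rx": 0.0,"ry": 0.0,"rz": 0.198,"jaw": 0.0}]'

```text
time: 23.62
position: [0.6443, -0.1019, 0.2755]
tool_rot: [-2.373, -2.057, -0.003]
ft_force: [2.9, 4.5, -0.2]
grip_width: 0.009
```

Run:
```python
from h import *
rows([-368.5,-369.5],.025,.2765,-1)
```

```text
yaw 81.8 [ 0.6443 -0.1019  0.2755] F [ 2.9  4.5 -0.2] j [ 0.55  0.36 -0.57  1.35  0.19  1.49 -0.16] 23.625
-368.5 [-0.0042  0.0002 -0.001 ] [ 0.001 -0.002  0.006]
-369.5 [-0.0056  0.0006 -0.001 ] [ 0.    -0.002  0.023]
```

Call:
carry_out --commands '[{"tx": 0.015,"ty": 0.0,"tz": 0.0,"rx": 0.0,"ry": 0.0,"rz": 0.0,"jaw": 0.0},{"tx": 0.03,"ty": 0.0,"tz": -0.04,"rx": 0.0,"ry": 0.0,"rz": 0.0,"jaw": 0.0},{"tx": 0.04,"ty": 0.0,"tz": -0.083,"rx": 0.0,"ry": 0.0,"rz": 0.0,"jaw": 0.0},{"tx": 0.09,"ty": -0.01,"tz": -0.083,"rx": 0.0,"ry": 0.0,"rz": 0.0,"jaw": 0.0},{"tx": 0.14,"ty": -0.02,"tz": -0.083,"rx": 0.0,"ry": 0.0,"rz": 0.0,"jaw": 0.0},{"tx": 0.19,"ty": -0.03,"tz": -0.083,"rx": 0.0,"ry": 0.0,"rz": 0.0,"jaw": 0.0},{"tx": 0.24,"ty": -0.05,"tz": -0.083,"rx": 0.0,"ry": 0.0,"rz": 0.0,"jaw": 0.0},{"tx": 0.29,"ty": -0.07,"tz": -0.083,"rx": 0.0,"ry": 0.0,"rz": 0.0,"jaw": 0.0},{"tx": 0.33,"ty": -0.08,"tz": -0.083,"rx": 0.0,"ry": 0.0,"rz": 0.0,"jaw": 0.0},{"tx": 0.33,"ty": -0.08,"tz": -0.083,"rx": 0.0,"ry": 0.0,"rz": 0.0,"jaw": 0.0}]'

```text
time: 24.88
position: [0.6101, 0.2388, 0.3584]
tool_rot: [-2.368, -2.063, 0.001]
ft_force: [-0.3, 0.3, 0.4]
grip_width: 0.007
```

Run:
```python
from h import *
ims=snap("10")
cv2.imwrite("pics/c10.png",np.hstack([cv2.resize(ims[n][v:v+140,u:u+140,::-1],(400,400)) for n,u,v in(("top",340,150),("scene",215,100))]))
y,s=yawnow();print(s["time"],y,s["position"])
show(handle(ims,.2905))
```

```text
24.975 81.68947744782412 [0.61234128 0.23369687 0.35826514]
top [ 0.6415 -0.124 ] r 0.0787 ang -3.4 res [ 0. -0.] area [np.int32(170)] cen [408.86 198.66]
scene [ 0.6395 -0.1239] r 0.0767 ang -3.42 res [0. 0.] area [np.int32(222)] cen [254.59 182.06]
top+scene [ 0.6408 -0.1238] r 0.0779 ang -3.28 res [-0.11  0.35 -0.33  0.32] area [np.int32(170), np.int32(222)] cen [408.86 198.66] [254.59 182.06]
```

View pics/c10.png

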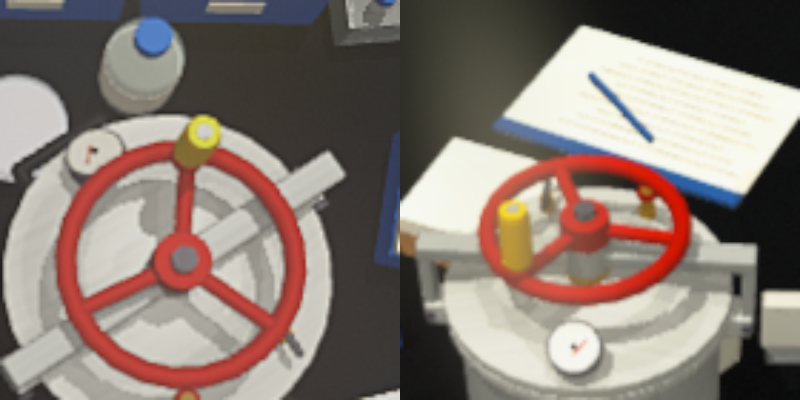

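Run:
```python
from h import *
for P,y in(([.648,-.068,.36],79),([.648,-.074,.276],79)): print(rel(P,y))
```

```text
(array([-0.2934,  0.0789, -0.0011]), array([0.0004, 0.0022, 0.0469]))
(array([-0.2991,  0.0797,  0.0829]), array([0.0004, 0.0022, 0.0469]))
```

Call:
carry_out --commands '[{"tx": -0.05,"ty": 0.013,"tz": 0.0,"rx": 0.0,"ry": 0.0,"rz": 0.02,"jaw": 0.0},{"tx": -0.1,"ty": 0.027,"tz": 0.0,"rx": 0.0,"ry": 0.0,"rz": 0.047,"jaw": 0.0},{"tx": -0.15,"ty": 0.04,"tz": 0.0,"rx": 0.0,"ry": 0.0,"rz": 0.047,"jaw": 0.0},{"tx": -0.2,"ty": 0.054,"tz": 0.0,"rx": 0.0,"ry": 0.0,"rz": 0.047,"jaw": 0.0},{"tx": -0.25,"ty": 0.067,"tz": 0.0,"rx": 0.0,"ry": 0.0,"rz": 0.047,"jaw": 0.0},{"tx": -0.285,"ty": 0.079,"tz": 0.0,"rx": 0.0,"ry": 0.0,"rz": 0.047,"jaw": 0.0},{"tx": -0.29,"ty": 0.079,"tz": 0.03,"rx": 0.0,"ry": 0.0,"rz": 0.047,"jaw": 0.0},{"tx": -0.293,"ty": 0.079,"tz": 0.06,"rx": 0.0,"ry": 0.0,"rz": 0.047,"jaw": 0.0},{"tx": -0.296,"ty": 0.08,"tz": 0.082,"rx": 0.0,"ry": 0.0,"rz": 0.047,"jaw": 0.0},{"tx": -0.299,"ty": 0.08,"tz": 0.082,"rx": 0.0,"ry": 0.0,"rz": 0.047,"jaw": 0.0},{"tx": -0.299,"ty": 0.08,"tz": 0.082,"rx": 0.0,"ry": 0.0,"rz": 0.047,"jaw": 0.0},{"tx": -0.299,"ty": 0.08,"tz": 0.082,"rx": 0.0,"ry": 0.0,"rz": 0.047,"jaw": 0.0}]'

```text
time: 26.48
position: [0.6489, -0.0733, 0.278]
tool_rot: [2.423, 1.997, 0.002]
ft_force: [-0.3, 0.6, 0.1]
grip_width: 0.005
```

Run:
```python
from h import *
y,s=yawnow();print(y,s["position"],s["ft_force"],s["time"])
print(rel([.6453,-.1073,.276],78.2))
```

```text
78.97246009619774 [ 0.64885657 -0.07333376  0.27799544] [-0.34284195  0.61435515  0.11218263] 26.475
(array([-0.034,  0.003,  0.002]), array([0.0023, 0.    , 0.0135]))
```

Call:
carry_out --commands '[{"tx": -0.008,"ty": 0.001,"tz": 0.002,"rx": 0.0,"ry": 0.0,"rz": 0.0,"jaw": 0.0},{"tx": -0.016,"ty": 0.001,"tz": 0.002,"rx": 0.0,"ry": 0.0,"rz": 0.0,"jaw": 0.0},{"tx": -0.024,"ty": 0.002,"tz": 0.002,"rx": 0.0,"ry": 0.0,"rz": 0.005,"jaw": 0.0},{"tx": -0.028,"ty": 0.002,"tz": 0.002,"rx": 0.0,"ry": 0.0,"rz": 0.008,"jaw": 0.0},{"tx": -0.032,"ty": 0.003,"tz": 0.002,"rx": 0.0,"ry": 0.0,"rz": 0.013,"jaw": 0.0},{"tx": -0.034,"ty": 0.003,"tz": 0.002,"rx": 0.0,"ry": 0.0,"rz": 0.013,"jaw": 0.0},{"tx": -0.034,"ty": 0.003,"tz": 0.002,"rx": 0.0,"ry": 0.0,"rz": 0.013,"jaw": 0.0},{"tx": -0.034,"ty": 0.003,"tz": 0.002,"rx": 0.0,"ry": 0.0,"rz": 0.013,"jaw": 0.0}]'

```text
time: 27.48
position: [0.645, -0.1059, 0.2745]
tool_rot: [-2.435, -1.984, -0.002]
ft_force: [2.5, 4.3, -1.3]
grip_width: 0.007
```

Run:
```python
from h import *
y,s=yawnow();print(y,s["position"],s["ft_force"],s["time"])
print(rel([.6453,-.1073,.276],78.2))
```

```text
78.33418072402168 [ 0.64503578 -0.10585849  0.2744738 ] [ 2.52364459  4.32103416 -1.28247954] 27.475
(array([-0.0014,  0.0006, -0.0015]), array([ 0.0003, -0.001 ,  0.0023]))
```

Call:
carry_out --commands '[{"tx": -0.0014,"ty": 0.0,"tz": 0.0,"rx": 0.0,"ry": 0.0,"rz": 0.0,"jaw": 0.0},{"tx": -0.0014,"ty": 0.0,"tz": 0.0,"rx": 0.0,"ry": 0.0,"rz": 0.0,"jaw": 0.0},{"tx": -0.0014,"ty": 0.0,"tz": 0.0,"rx": 0.0,"ry": 0.0,"rz": 0.0,"jaw": 0.0}]'

```text
time: 27.85
position: [0.6445, -0.1082, 0.2744]
tool_rot: [-2.437, -1.983, -0.0]
ft_force: [2.7, 4.5, -0.8]
grip_width: 0.007
```

Run:
```python
from h import *
y,s=yawnow();print(y,s["position"],s["ft_force"],s["time"])
print(rel([.6453,-.1073,.276],78.2))
```

```text
78.26673479206515 [ 0.64448948 -0.10819031  0.27444524] [ 2.70369979  4.47595855 -0.81695321] 27.85
(array([ 0.001 ,  0.0006, -0.0016]), array([ 0.    , -0.0001,  0.0012]))
```

Back off and look.

Call:
carry_out --commands '[{"tx": 0.015,"ty": 0.0,"tz": 0.0,"rx": 0.0,"ry": 0.0,"rz": 0.0,"jaw": 0.0},{"tx": 0.03,"ty": 0.0,"tz": -0.04,"rx": 0.0,"ry": 0.0,"rz": 0.0,"jaw": 0.0},{"tx": 0.04,"ty": 0.0,"tz": -0.083,"rx": 0.0,"ry": 0.0,"rz": 0.0,"jaw": 0.0},{"tx": 0.09,"ty": -0.01,"tz": -0.083,"rx": 0.0,"ry": 0.0,"rz": 0.0,"jaw": 0.0},{"tx": 0.14,"ty": -0.02,"tz": -0.083,"rx": 0.0,"ry": 0.0,"rz": 0.0,"jaw": 0.0},{"tx": 0.19,"ty": -0.03,"tz": -0.083,"rx": 0.0,"ry": 0.0,"rz": 0.0,"jaw": 0.0},{"tx": 0.24,"ty": -0.05,"tz": -0.083,"rx": 0.0,"ry": 0.0,"rz": 0.0,"jaw": 0.0},{"tx": 0.29,"ty": -0.07,"tz": -0.083,"rx": 0.0,"ry": 0.0,"rz": 0.0,"jaw": 0.0},{"tx": 0.33,"ty": -0.08,"tz": -0.083,"rx": 0.0,"ry": 0.0,"rz": 0.0,"jaw": 0.0},{"tx": 0.33,"ty": -0.08,"tz": -0.083,"rx": 0.0,"ry": 0.0,"rz": 0.0,"jaw": 0.0}]'

```text
time: 29.1
position: [0.6314, 0.2352, 0.3572]
tool_rot: [-2.43, -1.99, 0.001]
ft_force: [1.0, -0.9, 0.2]
grip_width: 0.004
```

Run:
```python
from h import *
ims=snap("11")
cv2.imwrite("pics/c11.png",np.hstack([cv2.resize(ims[n][v:v+140,u:u+140,::-1],(400,400)) for n,u,v in(("top",340,150),("scene",215,100))]))
y,s=yawnow();print(s["time"],y,s["position"],s["ft_force"])
show(handle(ims,.2905))
```

```text
29.2 78.22572943989455 [0.63345706 0.23016941 0.35726526] [ 0.14660191 -0.70755558  0.14639093]
top [ 0.6406 -0.1304] r 0.0784 ang -8.15 res [ 0. -0.] area [np.int32(169)] cen [412.15 199.17]
scene [ 0.6389 -0.1298] r 0.0766 ang -7.9 res [-0. -0.] area [np.int32(218)] cen [252.81 180.81]
top+scene [ 0.6399 -0.13  ] r 0.0777 ang -7.95 res [-0.18  0.33 -0.39  0.21] area [np.int32(169), np.int32(218)] cen [412.15 199.17] [252.81 180.81]
```

View pics/c11.png

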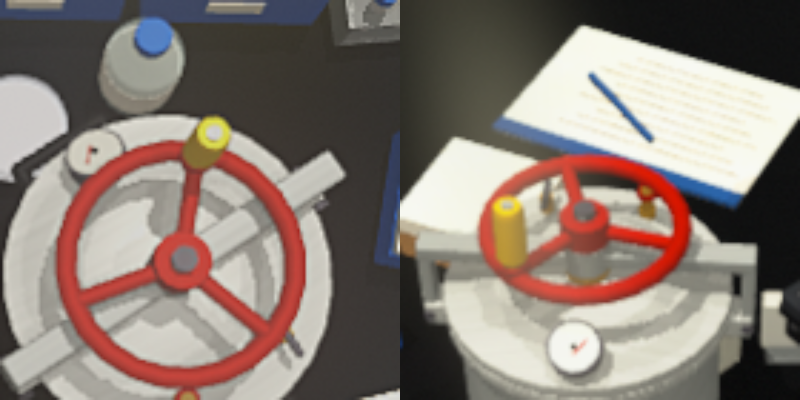

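View pics/scene11.png

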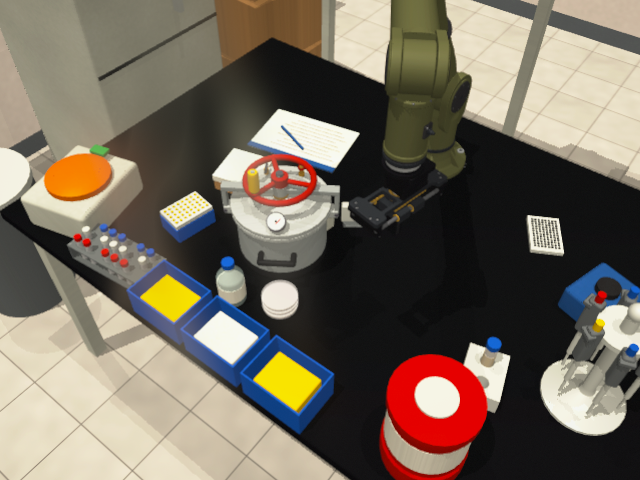

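Run:
```python
from h import *
print(ctrl.close_job(), ctrl.get_state()["time"])
```

```text
the job is handed in; nothing more can be done
the job is handed in; nothing more can be done
```

The wheel was pushed clockwise by its yellow handle through one full turn. I used the closed fingers only and never gripped. It took three strokes, because the wrist had to be turned back twice, plus two short finishing pushes. The job was handed in just after 29.2 s.

**Handle position:** the last two-camera check put the handle at about −8.0°, against about −7.0° at the start. That is an overshoot of roughly 0.9°, about 1.2 mm at the handle. The single-camera estimates of the overshoot were 1.0° (top) and 0.6° (scene). I left it, since correcting it would have meant pushing the wheel back.

**Forces:** the wrist readings I took while pushing were about 3–7 N, and close to zero once the hand was clear.

**Hand and bench:** the hand ended about 0.36 m from the handle, with the fingertips at 0.36 m height, touching nothing. The other objects looked unmoved in the final scene picture, by eye only.

**Disagreement:** the fingers' contact offset differed by about 3.5 mm either way between strokes. I therefore set the end position from the cameras rather than from the arm's own position.

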